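# Empty a casting of burnishing balls and hold a loupe over it

## Task

Tip the four copper-coloured burnishing balls out of the cast shell into the blue tray, then stand the shell upright in the middle of the green pad and let go of it. Then take the loupe by its handle off its rest and hold it level, lens centred over the shell's mouth and at the height of the orange pointer on the gauge post, touching nothing with it; finish while still holding it there, not putting it down. Leave the screwdriver, the jar and the carton alone.

Things in the scene. Friction and masses are not known exactly. Their poses are not given: they have to be found in the camera images.
- shell_mid (a point): Loose cast aluminium cup, 72 mm tall, 0.16 kg, upright at the start at the robot's left or right. This point: on its axis, 36 mm above its underside; z points out of the mouth. Outside 60 mm wide from 38 mm up to the rim (grip there), narrower below, foot 54 mm wide. Bore 36 mm wide at its floor (9 mm above the underside), 54 mm at the mouth: balls roll out when tipped past 85 degrees.
- ball0_center (a point): Centre of a copper-coloured 14 mm ball (12 g), one of four that start inside the shell
- ball1_center (a point): Centre of a copper-coloured 14 mm ball (12 g), one of four that start inside the shell
- ball2_center (a point): Centre of a copper-coloured 14 mm ball (12 g), one of four that start inside the shell
- ball3_center (a point): Centre of a copper-coloured 14 mm ball (12 g), one of four that start inside the shell
- tray_floor (a point): Fixed blue open tray, outside 140 mm (its x) by 200 mm (its y), 55 mm tall, walls 5 mm. This point is the middle of its inner floor, 5 mm above the table.
- pad (a point): Top centre of a fixed green round pad (80 mm wide, top 8 mm above the table) on a grey base plate, on the side of the robot opposite to the shell's start. x points from the pad to the gauge post, roughly away from the robot: an upright 12 mm steel rod 105 mm away, its top 212 mm above the table.
- mark (a point): Tip of the orange pointer: a level finger 4 mm thick on a 28 mm orange collar on the gauge post, 60 mm from the pad's axis, pointing at it. Its height (115 to 165 mm above the table, different each time) is where the middle of the lens must be held. Do not push it.
- loupe_grip (a point): Loose loupe, 0.11 kg, level on its rest: straight black handle 112 mm long, 20 mm wide, 24 mm tall, yellow band near its tail; yellow lens ring 68 mm wide, 10 mm thick. This point: the place to grip, near the balance point, mid-height in the handle; x points along the handle to the lens, z up.
- loupe_lens (a point): Centre of the loupe's lens, 85 mm along x from the grip point, same height.
- rest: Fixed loupe rest: base plate 150 by 60 mm, 5 mm thick, and two rubber blocks, 30 mm wide and 32 mm tall overall, under the two ends of the handle, leaving 78 mm free along the handle for the fingers about the grip point; origin under the grip point on the table, x along the handle to the lens
- screwdriver: Bystander: screwdriver lying at the left; origin under its middle
- jar: Bystander: jar with red lid, 52 mm diameter, 70 mm tall; origin at its underside
- carton: Bystander: open cardboard box, 110 by 90 mm, 50 mm tall; origin at its underside

How it is judged:
By the outcome, as a careful person would: the job done as asked, in the order asked, and still so for the second after the job is handed in, while the arm keeps its last pose, push and grip.
It also fails if it takes over 72 s, if anything falls off the work surface, if the arm or the gripper's body presses on something with over 40 N, if the wrist force passes 120 N, or if a joint passes its speed limit or range.

## Robot

A 6-joint arm with a two-finger parallel gripper is mounted at the origin on the work surface. World frame = base frame: x ahead of the robot, y to its left, z up, the work surface at z = 0. Lengths are in mm, angles in rad, forces in N, time in s.
With the tool pointing down it reaches from about 350 to 875 mm from the base axis. Payload 4.2 kg.
Tool frame: the origin (TCP) lies on the mounting face of the last link; the fingertips stand 173 mm ahead of it and the grasp point (between the pads) lies 155 mm ahead of it; z points along the fingers, y is the direction in which the jaws open and shut (so a half turn about z gives the same grasp; the last joint's range is limited). The gripper opens to 85 mm and grips with 20 to 120 N. Pads are 22 mm wide; open, the fingers measure 114 mm over their backs; the gripper's body (76 mm by 85 mm) begins 54 mm behind the grasp point. The pads swing forward as they close: fully open they stand 13 mm farther back than shut.
Start: joints at [-1.048, 0.385, 0.008, 0, -1.194, -0.259], TCP at [162.986, -603.353, 404.712] pointing down, gripper open.
Joint ranges: [-3.14, 3.14], [-1.21, 2.06], [-1.07, 1.41], [-3.16, 2.05], [-2.99, -0.16], [-3.1, 3.1]. Speed limits (rad/s): [2.79, 2.79, 3.14, 3.14, 3.14, 3.14].

## Interface

Orientations are given as a unit quaternion [x, y, z, w].
In Python, from bench import arm gives the robot as it stands. The module is installed in compiled form; this text tells all that it offers.
- The arm moves only by the tool play_rows, never from a script. Its argument "moves" is a list of rows, each a list of 3 entries, a list of its own where there are three numbers: the shift along the world's x, y, z in units of 30 cm (1.0 is 30 cm), then the turn about the world's z in units of 30 degrees (1.0 is 30 degrees), then the gripper's target within -1 to 1 (shut at 1, half-way at 0, fully open at -1). In form: [[[x, y, z], turn, jaw], ...]. A call has 1 to 12 rows; each row is the pose to reach, as a shift and turn from the pose measured when the call began; what a row does not reach only later rows make up. A row lasts 1/8 s, in which the tool goes at most 62.5 mm and 10.7 degrees, less where a joint would pass 70% of its speed; a pose out of reach is approached as far as the arm can. A call with a number of a shift or a turn outside -1 to 1 is refused whole. A call with a gripper value outside its range is refused whole. The fingers move at their own pace and stop on an object; the grip force is fixed at half the most. Time passes only in rows, so rows that repeat a pose let the fingers close. It gives the time, the measured TCP pose, the force and the opening at its end, in the units of the state.
- arm.read_state(): the state, without advancing time (a new reading comes with each control period).
- arm.get_image(name): name is "scene" or "top" or "wrist"; returns a dict with "pixels" (420x560x3 uint8, red, green, blue), "vfov" (degrees; the focal length in pixels is half the picture's height over the tangent of half this angle, whatever the lens; pixels are square), "cx", "cy" (the principal point, pixels), "dist" ([k1, k2, p1, p2, k3] as OpenCV has them; the pictures are not rectified), "xyz" and "rotation" of the camera in the world. Camera axes: x right, y up, looking along -z (the intrinsics and any distortion apply to the point x, -y, -z); pixel columns grow to the right and rows downward; lengths in mm; the calibration is good to about 2 mm. A picture is of the moment at which its call begins. There is no depth.
- arm.job_done(): hands the job in, once; it reports no verdict.
Trained networks look in a picture, given as the dict that the camera call returned (one of the last four; its "shot" number tells which), for a name from the list of things; names that differ only in an ending like _2 or _b are one class to them, and where a whole thing is asked for, a point or a joint stands for the part that bears it (a point fixed in the world has none). Each returns a list of dicts, best first, with "conf" (0 to 1); they miss things now and then, are a little off and sometimes report something else, mostly with a low value. They report only what shows in the picture. A call takes as long as a camera call.
- arm.look_for(name, picture): "centre" ([x, y, z] in mm, in world coordinates, good to about 4 mm: the middle of the surface that is visible of it).
The state is a dict: "clock": time; "joints": joint angles; "joint_vel": joint speeds; "joint_efforts": joint torques, N m; "position": TCP position; "ee_rot": TCP orientation; "contact_force": force on the tool from outside, world axes, zero at the start; "wrist_torque": the same for the moment, N m; "gripper_width": finger opening in mm.
Only numpy, scipy, OpenCV 4.12 (cv2) and the standard library are available. Lean on these libraries where they do the work, as an engineer would, in place of code of your own. Each camera call takes 0.05 s, during which the arm holds its last target.

## Working session

There is one attempt and no reset: what is moved stays moved. The work goes in short steps, Python scripts to look and compute and a tool call to move; the robot and the scene stay as the last step left them, time stands still between calls to the robot, and variables do not carry over. Pictures are saved under pics/ and viewed, and the job is handed in when it is done.

Besides the shell and the picture viewer there is one more tool, called by a JSON object that holds its "name" and its "arguments". play_rows: Moves the arm, as the interface text tells. Shifts and turns lie within -1 to 1; 1 stands for 30 cm of shift or 30 degrees of turn. Its arguments: {"type":"object","properties":{"moves":{"type":"array"}},"required":["moves"]}

```bash
ls; mkdir -p pics
cat > h.py <<'E'
import numpy as np, cv2
from bench import arm
def K(p):
    f=p["pixels"].shape[0]/2/np.tan(np.radians(p["vfov"])/2)
    return np.array([[f,0,p["cx"]],[0,f,p["cy"]],[0,0,1.]])
def R(p):
    r=np.array(p["rotation"],float)
    if r.shape==(3,3): return r
    from scipy.spatial.transform import Rotation as Ro
    return Ro.from_quat(r.ravel()).as_matrix()
def snap(name,fn):
    p=arm.get_image(name); cv2.imwrite("pics/"+fn,cv2.cvtColor(np.asarray(p["pixels"]),cv2.COLOR_RGB2BGR)); return p
def ray(p,u,v):
    q=cv2.undistortPoints(np.array([[[u,v]]],float),K(p),np.array(p["dist"],float))[0,0]
    d=R(p)@np.array([q[0],-q[1],-1.]); return np.array(p["xyz"],float),d/np.linalg.norm(d)
def atz(p,u,v,z):
    o,d=ray(p,u,v); return o+d*(z-o[2])/d[2]
def proj(p,X):
    c=R(p).T@(np.asarray(X,float)-np.array(p["xyz"]))
    q=cv2.projectPoints(np.array([[c[0],-c[1],-c[2]]]),np.zeros(3),np.zeros(3),K(p),np.array(p["dist"],float))[0]
    return q.ravel()
E
python3 - <<'E'
from h import *
for n in ["scene","top"]:
    p=snap(n,n+"0.png"); print(n,p["vfov"],p["cx"],p["cy"],p["dist"],p["xyz"],np.round(R(p),3).tolist(),p["shot"])
    for t in ["shell_mid","ball0_center","tray_floor","pad","mark","loupe_grip","loupe_lens","rest","screwdriver","jar","carton"]:
        r=arm.look_for(t,p); print(t,[(np.round(a["centre"],0).tolist(),round(a["conf"],2)) for a in r[:4]])
print(arm.read_state())
E
```

```text
pics
scene 55.841950811741775 276.10052294215853 209.01238362730996 [-0.07369575  0.          0.          0.          0.        ] [1113.90700774  273.4991919  1070.60882888] [[-0.442, -0.753, 0.488], [0.897, -0.372, 0.238], [0.002, 0.543, 0.84]] 1
shell_mid [([532.0, -284.0, 48.0], 0.95)]
ball0_center []
tray_floor [([618.0, 35.0, 10.0], 0.88)]
pad [([530.0, 272.0, 8.0], 0.61), ([614.0, 34.0, 7.0], 0.49)]
mark [([447.0, 40.0, 44.0], 0.32)]
loupe_grip [([451.0, 37.0, 44.0], 0.58)]
loupe_lens [([448.0, 35.0, 43.0], 0.96)]
rest [([456.0, -34.0, 6.0], 0.67)]
screwdriver [([428.0, 430.0, 22.0], 0.91), ([528.0, 274.0, 6.0], 0.4)]
jar [([648.0, 434.0, 72.0], 0.86), ([529.0, 274.0, 9.0], 0.57)]
carton []
top 49.65130195109474 284.80258008364757 216.93679926617426 [0.03980134 0.         0.         0.         0.        ] [ 404.48784041  -11.27945711 1282.7982944 ] [[0.02, 0.996, -0.092], [-1.0, 0.019, -0.01], [-0.009, 0.092, 0.996]] 2
shell_mid [([532.0, -293.0, 46.0], 0.96)]
ball0_center []
tray_floor [([622.0, 42.0, 2.0], 0.62), ([444.0, 42.0, 49.0], 0.48)]
pad [([517.0, 269.0, 11.0], 0.85)]
[... 356 characters left out ...]
rray([-1.04839872e+00,  3.84689646e-01,  7.94856959e-03, -4.26846785e-06,
       -1.19401426e+00, -2.58599387e-01]), 'joint_vel': array([ 6.07729659e-04, -1.30066639e-03,  6.75687251e-04,  1.82758250e-05,
       -1.74962208e-03, -6.36800209e-04]), 'joint_efforts': array([-1.76632689e-04, -3.92099404e+01,  1.88617784e+01,  4.19040620e+00,
       -3.59086680e-04,  2.25231673e-06]), 'position': array([ 162.99206635, -603.36085043,  404.73674773]), 'ee_rot': array([-1.31516214e-01,  9.91314019e-01, -1.81958815e-05,  9.63621238e-06]), 'contact_force': array([ 0.54388318,  0.16398018, -0.30562869]), 'wrist_torque': array([ 0.01523136, -0.04897352, -0.0314878 ]), 'gripper_width': 85.58569758954111}
```

View pics/scene0.png

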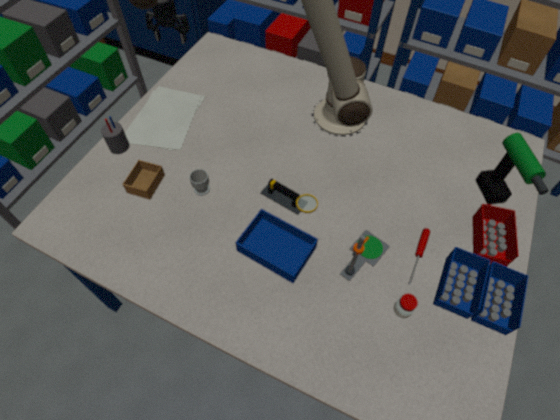

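View pics/top0.png

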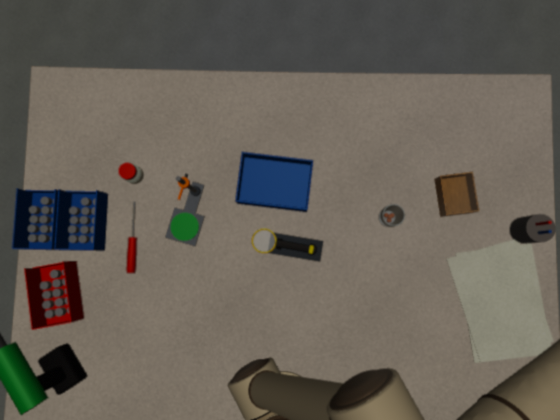

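Run:
```python
import cv2
a=cv2.imread("pics/top0.png"); b=cv2.imread("pics/scene0.png")
cv2.imwrite("pics/t_a.png",cv2.resize(a[140:280,100:330],None,fx=3.4,fy=3.4,interpolation=cv2.INTER_CUBIC))
cv2.imwrite("pics/s_a.png",cv2.resize(b[150:300,170:420],None,fx=3.2,fy=3.2,interpolation=cv2.INTER_CUBIC))
cv2.imwrite("pics/t_b.png",cv2.resize(a[165:250,360:490],None,fx=5,fy=5,interpolation=cv2.INTER_CUBIC))
```

```text
(no output)
```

View pics/t_a.png

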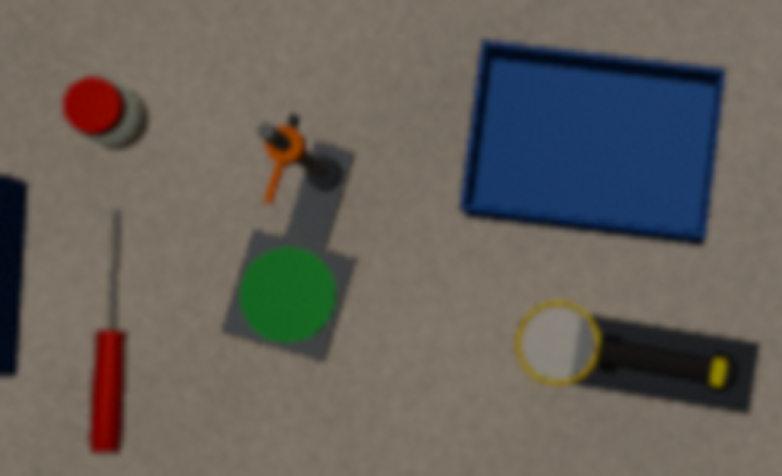

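View pics/s_a.png

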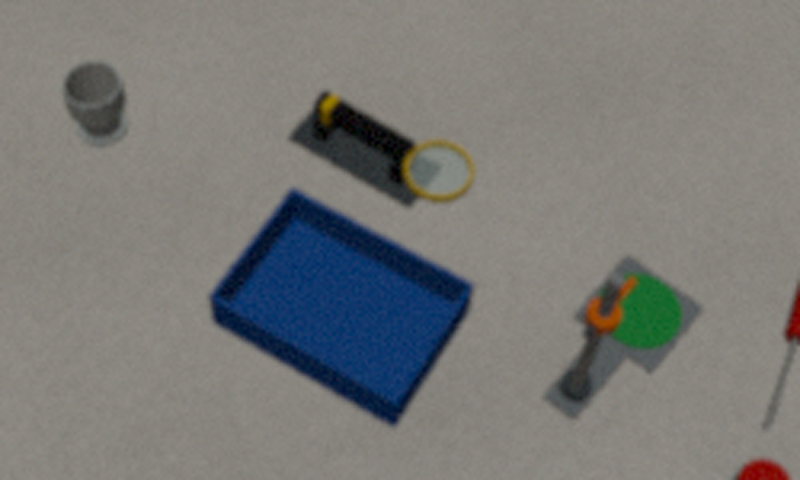

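View pics/t_b.png

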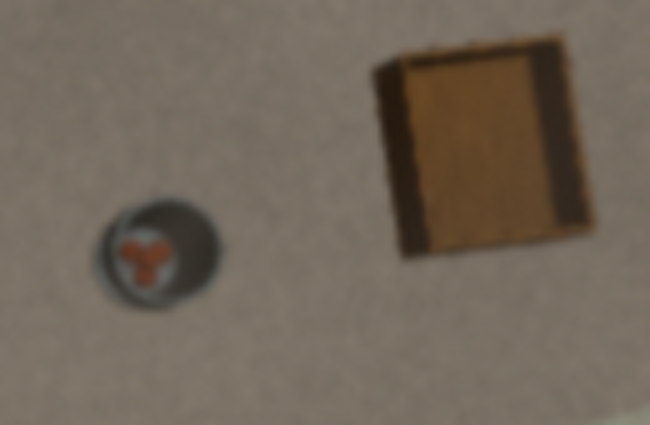

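```bash
cat > m.py <<'E'
from h import *
import pickle
T=lambda u,v:(100+u/3.4,140+v/3.4); S=lambda u,v:(170+u/3.2,150+v/3.2)
pt=arm.get_image("top"); ps=arm.get_image("scene")
pickle.dump((pt,ps),open("cams.pkl","wb"))
def tri(a,b):
    o1,d1=ray(pt,*a); o2,d2=ray(ps,*b)
    A=np.stack([d1,-d2],1); t=np.linalg.lstsq(A,o2-o1,rcond=None)[0]
    P,Q=o1+t[0]*d1,o2+t[1]*d2; return (P+Q)/2,np.linalg.norm(P-Q)
print("shell top", atz(pt,393,215.2,72))
print("shell scene rim", atz(ps,*S(95,88),72))
print("pad",atz(pt,*T(287,295),8),atz(ps,*S(646,312),8))
print("tip",tri(T(268,203),S(633,280)))
print("collar",tri(T(284,146),S(605,314)))
for c in [(482,42),(723,70),(703,242),(463,213)]: print("tray",atz(pt,*T(*c),55))
for c in [(294,192),(471,287),(395,422),(212,297)]: print("trayS",atz(ps,*S(*c),55))
print("lens",atz(pt,*T(559,343),44),atz(ps,*S(437,171),44),tri(T(559,343),S(437,171)))
print("band",atz(pt,*T(719,373),56),atz(ps,*S(329,110),56), tri(T(719,373),S(329,110)))
E
python3 m.py
```

```text
shell top [ 526.73511276 -287.217326     72.        ]
shell scene rim [ 534.14781449 -279.38247953   72.        ]
pad [489.23240457 283.97431337   8.        ] [492.44200856 292.91101613   8.        ]
tip (array([548.27316545, 270.13615724, 143.64460666]), np.float64(1.4615678837343142))
collar (array([590.71555633, 259.54894461, 146.82340343]), np.float64(2.170049324304126))
tray [694.26354093 123.51341394  55.        ]
tray [674.84693962 -71.77027113  55.        ]
tray [534.96838999 -57.85018157  55.        ]
tray [554.65246026 134.81970323  55.        ]
trayS [546.11196687 -51.5705808   55.        ]
trayS [566.11530027 139.87865079  55.        ]
trayS [715.56560767 132.97879657  55.        ]
trayS [679.35525937 -66.27238088  55.        ]
lens [452.45540188  55.93989798  44.        ] [456.70885971  58.54142474  44.        ] (array([452.55741294,  56.71916072,  37.24889019]), np.float64(0.8846729693044697))
band [430.7510353  -72.09377043  56.        ] [445.26410619 -64.54144724  56.        ] (array([430.95671882, -72.54778355,  33.92326869]), np.float64(1.3855276336915552))
```

{"name": "play_rows", "arguments": {"moves": [[[1,0.95,-0.15],2.31,-1],[[1,0.95,-0.15],2.31,-1],[[1,0.95,-0.15],2.31,-1],[[1,0.95,-0.15],2.31,-1],[[1,0.95,-0.15],2.31,-1],[[1,0.95,-0.15],2.31,-1],[[1,0.95,-0.15],2.31,-1],[[1,0.95,-0.15],2.31,-1],[[1,0.95,-0.15],2.31,-1]]}}

```text
out of range; nothing moved
```

```bash
cat >> h.py <<'E'
from scipy.spatial.transform import Rotation as Ro
def st():
    s=arm.read_state(); r=Ro.from_quat(s["ee_rot"]).as_matrix()
    s["jaw"]=np.degrees(np.arctan2(r[1,1],r[0,1])); s["tz"]=r[:,2]
    print("t%.2f pos"%s["clock"],np.round(s["position"],1),"jaw%.1f"%s["jaw"],"tz",np.round(s["tz"],3),"F",np.round(s["contact_force"],1),"w%.1f"%s["gripper_width"],"q",np.round(s["joints"],2)); return s
def go(s,xyz,jaw=None):
    d=(np.array(xyz)-s["position"])/300; t=0
    if jaw is not None: t=((jaw-s["jaw"]+90)%180-90)/30
    print("shift",np.round(d,3),"turn %.3f"%t)
E
python3 - <<'E'
from h import *
s=st()
p=snap("wrist","w1.png"); print(p["xyz"],np.round(R(p),2).tolist(),p["vfov"])
E
```

```text
t1.30 pos [ 163.  -603.4  404.7] jaw105.1 tz [ 0. -0. -1.] F [-0.2  0.5  0.3] w85.5 q [-1.05  0.38  0.01  0.   -1.19 -0.26]
[  82.62279282 -625.26813233  374.69841908] [[-0.26, -0.91, -0.31], [0.97, -0.25, -0.08], [-0.0, -0.32, 0.95]] 63.52375727093273
```

View pics/w1.png

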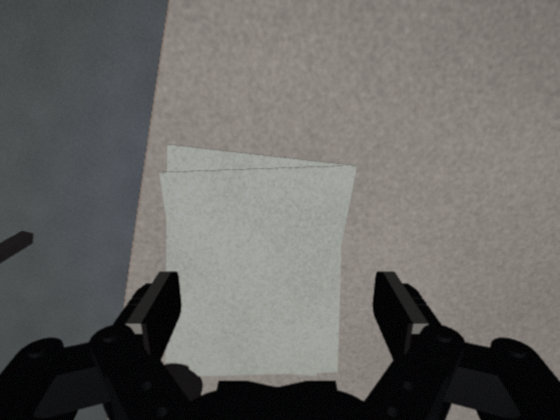

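{"name": "play_rows", "arguments": {"moves": [[[1,0.95,-0.15],1,-1],[[1,0.95,-0.15],1,-1],[[1,0.95,-0.15],1,-1],[[1,0.95,-0.15],1,-1],[[1,0.95,-0.15],1,-1],[[1,0.95,-0.15],1,-1],[[1,0.95,-0.15],1,-1],[[1,0.95,-0.15],1,-1]]}}

```text
clock: 2.35
position: [464.8, -316.5, 359.3]
ee_rot: [-0.386, 0.923, 0.0, -0.0]
contact_force: [-0.2, 0.0, 0.2]
gripper_width: 85.6
```

Run:
```python
from h import *
s=st()
p=snap("wrist","w2.png"); print(p["xyz"])
```

```text
t2.35 pos [ 464.8 -316.5  359.3] jaw135.4 tz [-0.  0. -1.] F [-0.2  0.   0.2] w85.6 q [-0.31  0.32 -0.22 -0.   -1.04 -0.47]
[ 406.08342262 -375.51787527  329.30141357]
```

View pics/w2.png

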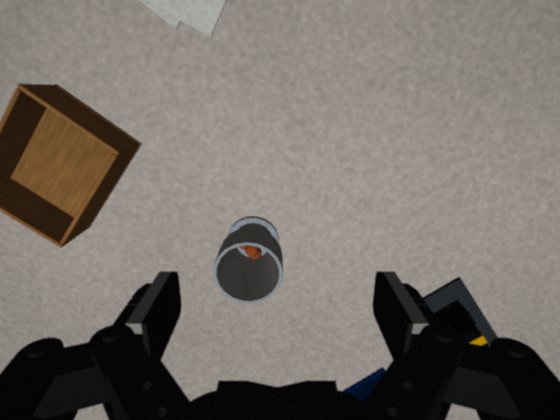

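Run:
```python
from h import *
s=st()
p=arm.get_image("wrist")
c=atz(p,249,272,72);print(c, atz(p,216,272,72)-atz(p,282,272,72), atz(p,254,232,0))
print([(np.round(a["centre"],0).tolist(),round(a["conf"],2)) for a in arm.look_for("shell_mid",p)])
g=c.copy(); g[2]=300
go(s,g,174.3)
```

```text
t2.40 pos [ 463.8 -317.4  359.5] jaw135.3 tz [-0.  0. -1.] F [-0.3  0.2 -0.6] w85.1 q [-0.31  0.32 -0.22  0.   -1.04 -0.47]
[ 524.98112631 -288.7424134    72.        ] [ 40.2388368  -39.87169241   0.        ] [ 520.40577686 -293.45509829    0.        ]
[([537.0, -283.0, 52.0], 0.72)]
shift [ 0.204  0.096 -0.198] turn 1.301
```

{"name": "play_rows", "arguments": {"moves": [[[0.205,0.098,-0.2],1,-1],[[0.205,0.098,-0.2],1,-1],[[0.205,0.098,-0.2],1,-1],[[0.205,0.098,-0.2],1,-1]]}}

```text
clock: 3.0
position: [523.5, -290.3, 299.7]
ee_rot: [-0.608, 0.794, 0.0, -0.0]
contact_force: [-0.9, -0.3, 0.3]
gripper_width: 85.2
```

Run:
```python
from h import *
s=st()
p=snap("wrist","w3.png")
print(proj(p,[525.5,-288.5,72]),[(np.round(a["centre"],0).tolist(),round(a["conf"],2)) for a in arm.look_for("shell_mid",p)])
go(s,[525.5,-288.5,218],174.3)
```

```text
t3.00 pos [ 523.5 -290.3  299.7] jaw164.9 tz [-0.001 -0.    -1.   ] F [-0.9 -0.3  0.3] w85.2 q [-0.24  0.43 -0.2   0.   -0.94 -0.03]
[272.98335502 233.67332297] [([531.0, -277.0, 58.0], 0.67), ([534.0, -295.0, 16.0], 0.15)]
shift [ 0.007  0.006 -0.272] turn 0.313
```

View pics/w3.png

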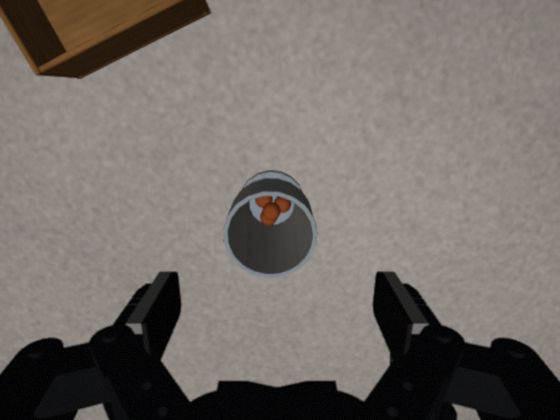

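{"name": "play_rows", "arguments": {"moves": [[[0.007,0.007,-0.1],0.313,-1],[[0.007,0.007,-0.2],0.313,-1],[[0.007,0.007,-0.272],0.313,-1],[[0.007,0.007,-0.272],0.313,-1],[[0.007,0.007,-0.272],0.313,1],[[0.007,0.007,-0.272],0.313,1],[[0.007,0.007,-0.272],0.313,1],[[0.007,0.007,-0.272],0.313,1]]}}

```text
clock: 4.1
position: [526.6, -288.5, 221.1]
ee_rot: [-0.671, 0.741, -0.003, 0.001]
contact_force: [0.2, -0.4, 6.7]
gripper_width: 59.3
```

Run:
```python
from h import *
s=st()
p=snap("wrist","w4.png")
```

```text
t4.10 pos [ 526.6 -288.5  221.1] jaw174.3 tz [ 0.005 -0.002 -1.   ] F [ 0.2 -0.4  6.7] w59.3 q [-0.23  0.53 -0.27  0.   -0.76  0.13]
```

View pics/w4.png

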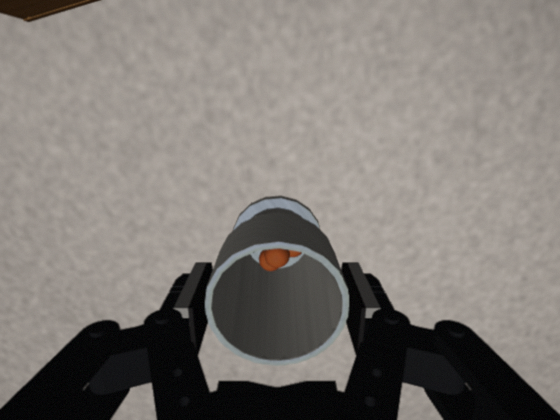

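Run:
```python
from h import *
s=st()
go(s,[598,-134.5,290],174.3)
```

```text
t4.15 pos [ 526.6 -288.4  221.1] jaw174.3 tz [ 0.005 -0.002 -1.   ] F [1.1 0.4 6.3] w58.7 q [-0.23  0.53 -0.27  0.   -0.76  0.13]
shift [0.238 0.513 0.23 ] turn 0.000
```

{"name": "play_rows", "arguments": {"moves": [[[0,0,0.06],0,1],[[0.02,0.05,0.15],0,1],[[0.07,0.15,0.23],0,1],[[0.13,0.28,0.23],0,1],[[0.19,0.41,0.23],0,1],[[0.238,0.513,0.23],0,1],[[0.238,0.513,0.23],0,1]]}}

```text
clock: 5.03
position: [598.5, -132.4, 289.9]
ee_rot: [-0.672, 0.74, -0.002, 0.001]
contact_force: [-0.0, -0.6, -2.4]
gripper_width: 58.7
```

Run:
```python
from h import *
s=st()
p=snap("wrist","w5.png")
for c in [(534.97,-57.85,55),(674.85,-71.77,55),(694.3,123.5,55),(554.65,134.8,55)]: print(proj(p,c))
```

```text
t5.03 pos [ 598.5 -132.4  289.9] jaw174.5 tz [ 0.005 -0.002 -1.   ] F [-0.  -0.6 -2.4] w58.7 q [ 0.05  0.46 -0.18  0.   -0.93 -0.14]
[375.38988672 314.69618068]
[179.08523182 313.75647546]
[199.15619611 495.60726676]
[353.63727711 494.75331274]
```

View pics/w5.png

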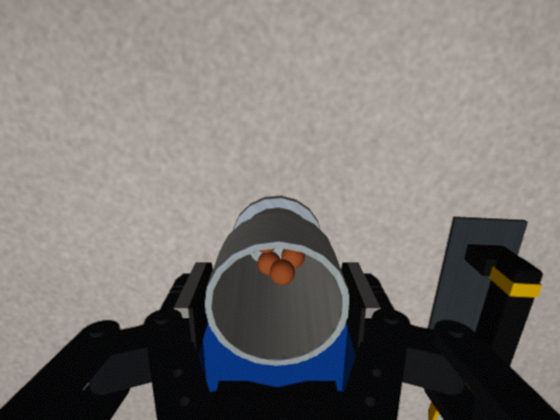

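Run:
```python
import cv2,numpy as np
a=cv2.imread("pics/w5.png")
b=a.astype(int)
for u in [200,206,210,345,350,355]:
    print(u,[(v,b[v,u].tolist()) for v in range(306,334,3)])
from h import *
p=arm.get_image("wrist"); print(atz(p,207,318,55),atz(p,354,318,55))
```

```text
200 [(306, [4, 6, 5]), (309, [7, 7, 7]), (312, [6, 5, 4]), (315, [8, 7, 8]), (318, [10, 7, 8]), (321, [10, 10, 9]), (324, [0, 2, 0]), (327, [5, 5, 6]), (330, [4, 5, 5]), (333, [4, 3, 0])]
206 [(306, [151, 149, 141]), (309, [138, 135, 127]), (312, [135, 134, 126]), (315, [73, 74, 69]), (318, [35, 35, 32]), (321, [9, 8, 8]), (324, [30, 13, 6]), (327, [62, 26, 6]), (330, [108, 44, 5]), (333, [127, 53, 9])]
210 [(306, [143, 147, 137]), (309, [147, 152, 143]), (312, [154, 158, 150]), (315, [155, 155, 147]), (318, [154, 153, 145]), (321, [158, 157, 148]), (324, [157, 155, 146]), (327, [144, 109, 87]), (330, [133, 61, 23]), (333, [127, 52, 10])]
345 [(306, [154, 155, 145]), (309, [151, 151, 143]), (312, [153, 153, 144]), (315, [154, 155, 145]), (318, [146, 151, 143]), (321, [128, 130, 122]), (324, [126, 86, 64]), (327, [128, 57, 21]), (330, [129, 54, 7]), (333, [126, 51, 8])]
350 [(306, [7, 5, 6]), (309, [7, 8, 9]), (312, [9, 6, 6]), (315, [3, 5, 5]), (318, [6, 3, 5]), (321, [11, 15, 12]), (324, [9, 7, 9]), (327, [8, 9, 6]), (330, [6, 5, 8]), (333, [10, 9, 11])]
355 [(306, [11, 9, 9]), (309, [6, 5, 8]), (312, [8, 8, 9]), (315, [11, 11, 10]), (318, [11, 8, 10]), (321, [3, 5, 6]), (324, [11, 10, 8]), (327, [8, 6, 7]), (330, [6, 5, 3]), (333, [5, 6, 6])]
[654.70371855 -67.71540395  55.        ] [549.59110554 -57.64201632  55.        ]
```

```bash
cat >> h.py <<'E'
def tr(c,zp,lat=0): return np.array([604.9+0.099*c+.995*lat,-64+0.995*c-.099*lat,zp+158])
E
python3 - <<'E'
from h import *
s=st()
for c,z in [(-36,100),(-28,100),(-15,104),(-2,108),(12,106)]: go(s,tr(c,z),174.3)
E
```

```text
t5.12 pos [ 597.5 -134.3  289.8] jaw174.3 tz [ 0.004 -0.002 -1.   ] F [-1.3 -0.1 -2.2] w58.8 q [ 0.04  0.46 -0.18  0.   -0.93 -0.14]
shift [ 0.013  0.115 -0.106] turn -0.000
shift [ 0.015  0.142 -0.106] turn -0.000
shift [ 0.02   0.185 -0.093] turn -0.000
shift [ 0.024  0.228 -0.079] turn -0.000
shift [ 0.029  0.274 -0.086] turn -0.000
```

{"name": "play_rows", "arguments": {"moves": [[[0.01,0.08,-0.06],0,1],[[0.013,0.115,-0.106],0,1],[[0.015,0.142,-0.106],0,1],[[0.018,0.165,-0.1],0,1],[[0.02,0.185,-0.093],0,1],[[0.022,0.207,-0.085],0,1],[[0.022,0.207,-0.085],0,1]]}}

```text
clock: 6.0
position: [603.1, -74.2, 264.3]
ee_rot: [-0.671, 0.741, -0.002, -0.002]
contact_force: [-1.3, -7.4, -3.2]
gripper_width: 58.7
```

Run:
```python
from h import *
s=st()
p=snap("wrist","w6.png"); q=snap("scene","s6.png")
a=cv2.imread("pics/s6.png"); cv2.imwrite("pics/s6z.png",cv2.resize(a[130:300,170:400],None,fx=3.4,fy=3.4,interpolation=cv2.INTER_CUBIC))
```

```text
t6.00 pos [603.1 -74.2 264.3] jaw174.3 tz [-0.001 -0.005 -1.   ] F [-1.3 -7.4 -3.2] w58.7 q [ 0.14  0.49 -0.22  0.01 -0.87 -0.25]
```

View pics/w6.png

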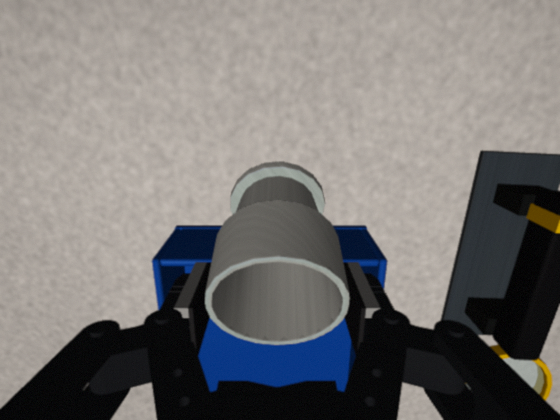

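View pics/s6z.png

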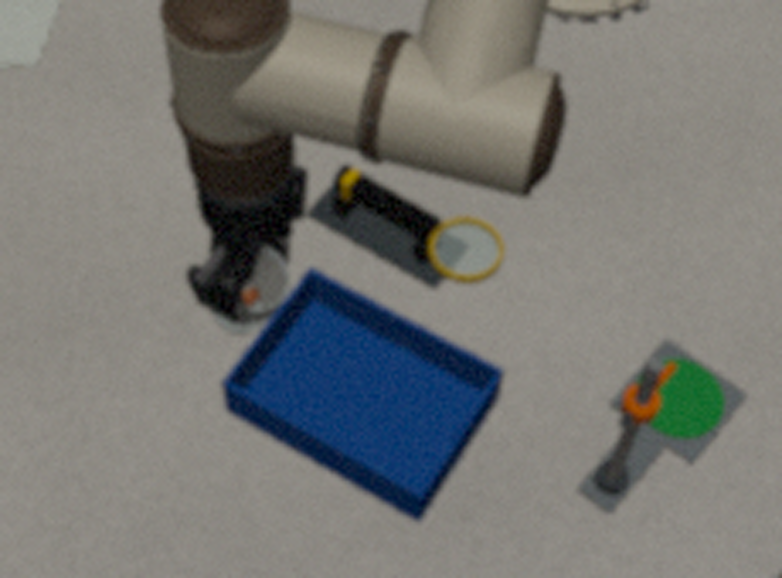

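Run:
```python
from h import *
s=st()
for c,z in [(2,108),(14,106),(25,101.7),(35,94),(42,87),(46,82)]: go(s,tr(c,z),174.3)
```

```text
t6.10 pos [603.  -74.3 264.3] jaw174.3 tz [-0.001 -0.005 -1.   ] F [-1.6 -6.5 -2.6] w58.6 q [ 0.14  0.49 -0.22  0.01 -0.87 -0.25]
shift [0.007 0.041 0.006] turn 0.001
shift [ 0.011  0.081 -0.001] turn 0.001
shift [ 0.014  0.117 -0.015] turn 0.001
shift [ 0.018  0.151 -0.041] turn 0.001
shift [ 0.02   0.174 -0.064] turn 0.001
shift [ 0.021  0.187 -0.081] turn 0.001
```

{"name": "play_rows", "arguments": {"moves": [[[0.004,0.025,0.005],0,1],[[0.007,0.05,0.005],0,1],[[0.011,0.081,-0.001],0,1],[[0.014,0.117,-0.015],0,1],[[0.018,0.151,-0.041],0,1],[[0.02,0.174,-0.064],0,1],[[0.02,0.174,-0.064],0,1]]}}

```text
clock: 6.98
position: [609.8, -21.7, 248.4]
ee_rot: [-0.671, 0.741, -0.003, -0.001]
contact_force: [-3.2, 3.8, 8.9]
gripper_width: 59.0
```

Run:
```python
from h import *
s=st()
p=snap("wrist","w7.png"); q=snap("scene","s7.png")
a=cv2.imread("pics/s7.png"); cv2.imwrite("pics/s7z.png",cv2.resize(a[130:300,170:400],None,fx=3.4,fy=3.4,interpolation=cv2.INTER_CUBIC))
```

```text
t6.97 pos [609.8 -21.7 248.4] jaw174.3 tz [ 0.003 -0.005 -1.   ] F [-3.2  3.8  8.9] w59.0 q [ 0.23  0.51 -0.23  0.01 -0.84 -0.33]
```

View pics/w7.png

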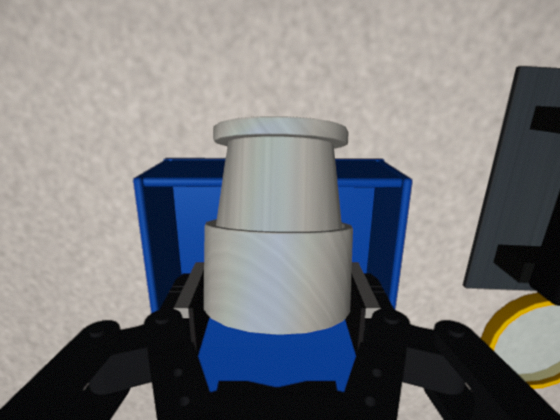

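View pics/s7z.png

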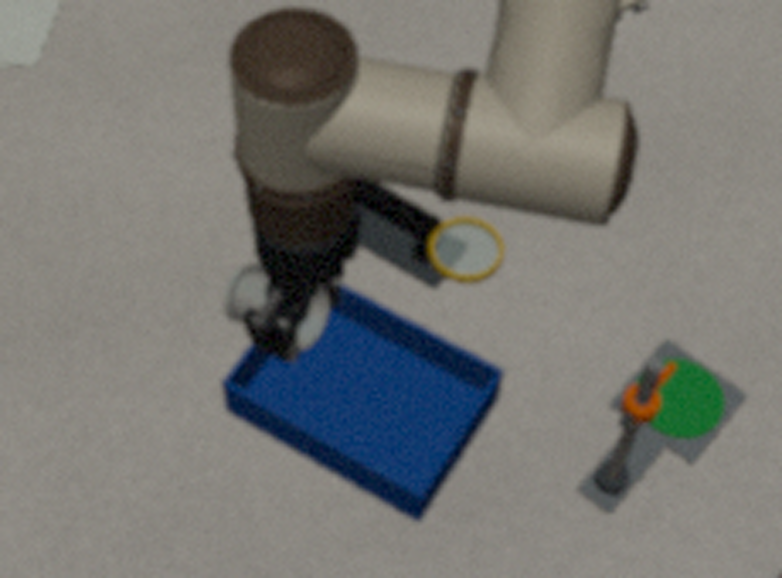

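Run:
```python
from h import *
s=st()
for c,z in [(45,82),(46,76),(46,70)]: go(s,tr(c,z),174.3)
```

```text
t7.08 pos [609.8 -21.9 248.6] jaw174.3 tz [ 0.003 -0.005 -1.   ] F [-3.   2.2  9.1] w58.9 q [ 0.23  0.51 -0.23  0.01 -0.84 -0.33]
shift [-0.001  0.009 -0.029] turn 0.000
shift [-0.001  0.012 -0.049] turn 0.000
shift [-0.001  0.012 -0.069] turn 0.000
```

{"name": "play_rows", "arguments": {"moves": [[[-0.001,0.006,-0.015],0,1],[[-0.001,0.009,-0.029],0,1],[[-0.001,0.012,-0.049],0,1],[[-0.001,0.012,-0.06],0,1],[[-0.001,0.012,-0.069],0,1],[[-0.001,0.012,-0.069],0,1],[[-0.001,0.012,-0.069],0,1]]}}

```text
clock: 7.95
position: [611.7, -16.1, 233.1]
ee_rot: [-0.672, 0.741, -0.005, 0.004]
contact_force: [-2.9, 11.6, 13.4]
gripper_width: 58.8
```

Run:
```python
from h import *
s=st()
p=snap("wrist","w8.png"); q=snap("scene","s8.png")
a=cv2.imread("pics/s8.png"); cv2.imwrite("pics/s8z.png",cv2.resize(a[130:300,170:400],None,fx=3.4,fy=3.4,interpolation=cv2.INTER_CUBIC))
```

```text
t7.95 pos [611.7 -16.1 233.1] jaw174.4 tz [ 0.014 -0.002 -1.   ] F [-2.9 11.6 13.4] w58.8 q [ 0.24  0.53 -0.24  0.01 -0.79 -0.34]
```

View pics/w8.png

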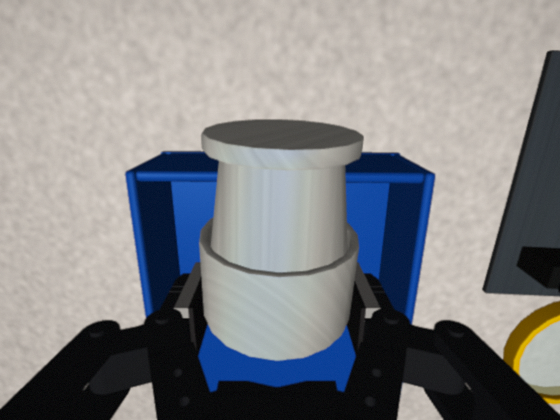

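View pics/s8z.png

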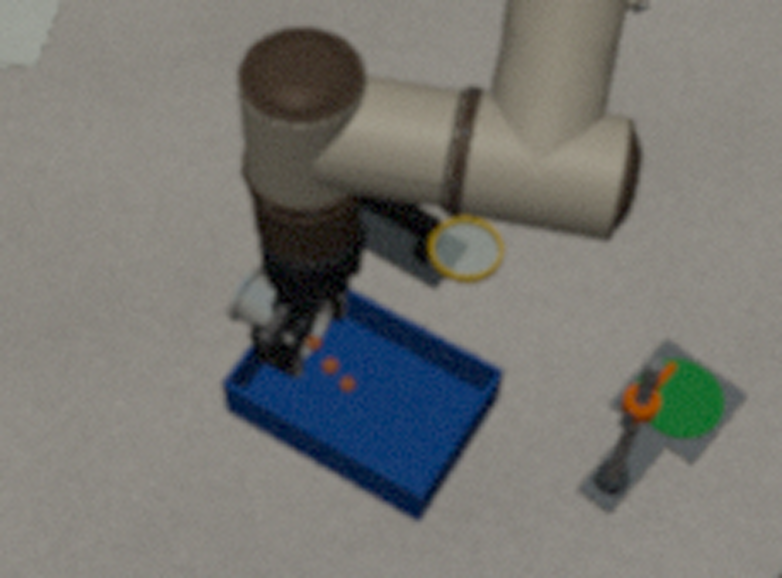

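Run:
```python
from h import *
q=snap("top","t8.png")
a=cv2.imread("pics/t8.png"); cv2.imwrite("pics/t8z.png",cv2.resize(a[130:280,200:360],None,fx=4,fy=4,interpolation=cv2.INTER_CUBIC))
for i in range(1): print([(np.round(a["centre"],0).tolist(),round(a["conf"],2)) for a in arm.look_for("ball%d_center"%i,q)])
```

```text
[]
```

View pics/t8z.png

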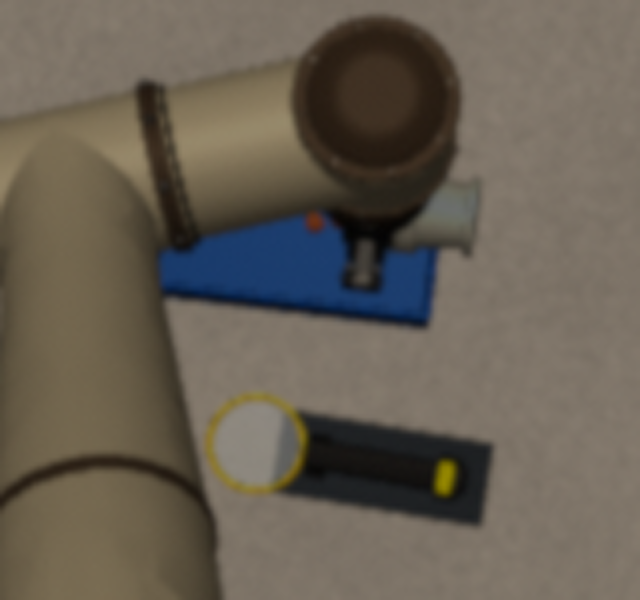

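Run:
```python
from h import *
s=st()
for c,z in [(47,92),(78,92),(78,66)]: go(s,tr(c,z),174.3)
```

```text
t8.15 pos [611.7 -16.1 233.1] jaw174.4 tz [ 0.014 -0.002 -1.   ] F [-2.9 11.2 12.8] w58.9 q [ 0.24  0.53 -0.24  0.01 -0.79 -0.34]
shift [-0.007 -0.004  0.056] turn -0.003
shift [0.003 0.099 0.056] turn -0.003
shift [ 0.003  0.099 -0.03 ] turn -0.003
```

{"name": "play_rows", "arguments": {"moves": [[[0,0,0.035],0,1],[[0,0,0.07],0,1],[[0,0,0.075],0,1],[[0.002,0.05,0.075],0,1],[[0.003,0.1,0.075],0,1],[[0.003,0.1,0.075],0,1]]}}

```text
clock: 8.9
position: [612.6, 15.5, 255.1]
ee_rot: [-0.672, 0.74, -0.005, 0.004]
contact_force: [-1.1, -0.5, -1.8]
gripper_width: 58.4
```

Run:
```python
from h import *
s=st()
p=snap("wrist","w9.png"); q=snap("scene","s9.png")
a=cv2.imread("pics/s9.png"); cv2.imwrite("pics/s9z.png",cv2.resize(a[130:300,170:400],None,fx=3.4,fy=3.4,interpolation=cv2.INTER_CUBIC))
```

```text
t8.90 pos [612.6  15.5 255.1] jaw174.5 tz [ 0.013 -0.002 -1.   ] F [-1.1 -0.5 -1.8] w58.4 q [ 0.29  0.5  -0.22  0.01 -0.84 -0.39]
```

View pics/w9.png

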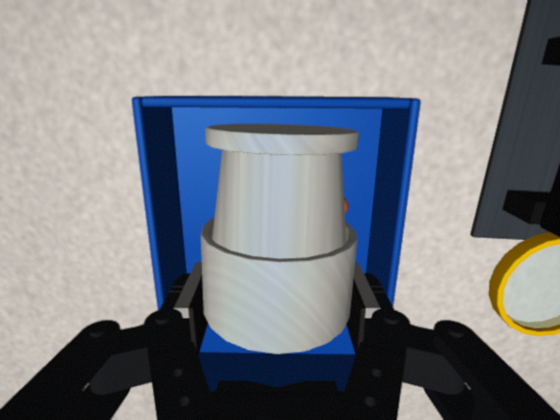

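View pics/s9z.png

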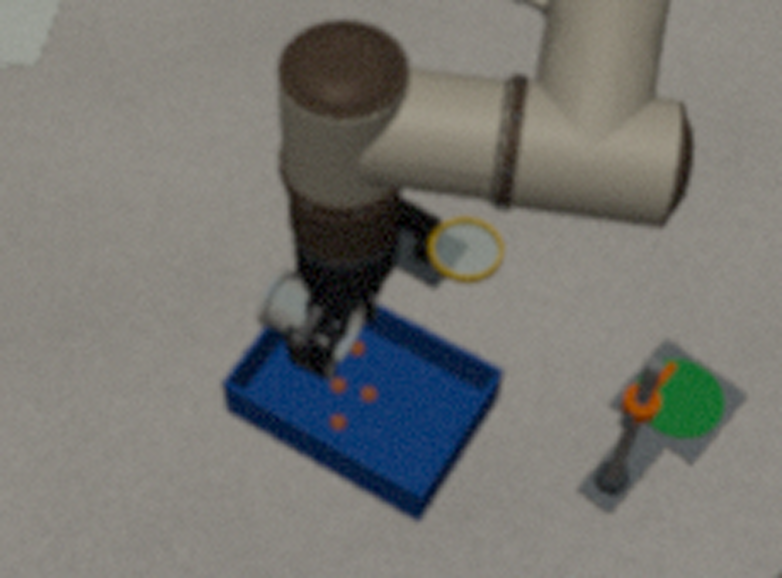

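Run:
```python
from h import *
s=st()
for c,z in [(79,67),(72,67),(66,72),(65,78),(58,90.6),(47,103.8)]: go(s,tr(c,z),174.3)
```

```text
t9.00 pos [612.5  14.5 255.2] jaw174.5 tz [ 0.013 -0.002 -1.   ] F [-0.   0.  -1.8] w58.7 q [ 0.29  0.5  -0.22  0.01 -0.84 -0.39]
shift [ 0.001  0.    -0.101] turn -0.005
shift [-0.002 -0.023 -0.101] turn -0.005
shift [-0.004 -0.043 -0.084] turn -0.005
shift [-0.004 -0.046 -0.064] turn -0.005
shift [-0.006 -0.069 -0.022] turn -0.005
shift [-0.01  -0.106  0.022] turn -0.005
```

{"name": "play_rows", "arguments": {"moves": [[[0,0,-0.06],0,1],[[0,0,-0.1],0,1],[[-0.002,-0.023,-0.101],0,1],[[-0.003,-0.036,-0.092],0,1],[[-0.004,-0.044,-0.08],0,1],[[-0.004,-0.046,-0.064],0,1],[[-0.005,-0.058,-0.042],0,1],[[-0.006,-0.069,-0.022],0,1],[[-0.006,-0.069,-0.022],0,1]]}}

```text
clock: 10.12
position: [610.6, -4.5, 249.7]
ee_rot: [-0.672, 0.741, -0.004, 0.006]
contact_force: [-3.4, 11.2, 0.7]
gripper_width: 58.7
```

Run:
```python
from h import *
s=st()
p=snap("wrist","w10.png")
```

```text
t10.12 pos [610.6  -4.5 249.7] jaw174.4 tz [ 0.015  0.001 -1.   ] F [-3.4 11.2  0.7] w58.7 q [ 0.26  0.5  -0.23  0.   -0.83 -0.36]
```

View pics/w10.png

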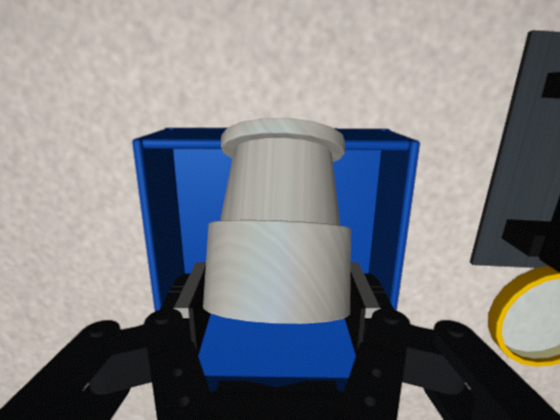

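Run:
```python
from h import *
s=st()
for c,z in [(54,97),(47,103),(33,112.5),(17,118),(0,119.5),(-15,118),(-25,118)]: go(s,tr(c,z),174.3)
```

```text
t10.18 pos [610.6  -4.4 249.6] jaw174.4 tz [ 0.015  0.001 -1.   ] F [-3.3 10.8  1.4] w58.8 q [ 0.26  0.5  -0.23  0.   -0.83 -0.36]
shift [-0.001 -0.02   0.018] turn -0.004
shift [-0.003 -0.043  0.038] turn -0.004
shift [-0.008 -0.089  0.07 ] turn -0.004
shift [-0.013 -0.142  0.088] turn -0.004
shift [-0.019 -0.199  0.093] turn -0.004
shift [-0.024 -0.248  0.088] turn -0.004
shift [-0.027 -0.282  0.088] turn -0.004
```

{"name": "play_rows", "arguments": {"moves": [[[-0.001,-0.02,0.018],0,1],[[-0.003,-0.043,0.038],0,1],[[-0.005,-0.066,0.055],0,1],[[-0.008,-0.089,0.07],0,1],[[-0.01,-0.115,0.08],0,1],[[-0.013,-0.142,0.088],0,1],[[-0.016,-0.17,0.091],0,1],[[-0.016,-0.17,0.091],0,1]]}}

```text
clock: 11.18
position: [606.6, -54.8, 279.2]
ee_rot: [-0.672, 0.741, -0.005, 0.009]
contact_force: [-1.2, 6.7, 2.9]
gripper_width: 58.7
```

Run:
```python
from h import *
s=st()
p=snap("wrist","w11.png")
```

```text
t11.18 pos [606.6 -54.8 279.2] jaw174.4 tz [ 0.02   0.004 -1.   ] F [-1.2  6.7  2.9] w58.7 q [ 0.18  0.47 -0.2  -0.   -0.88 -0.27]
```

View pics/w11.png

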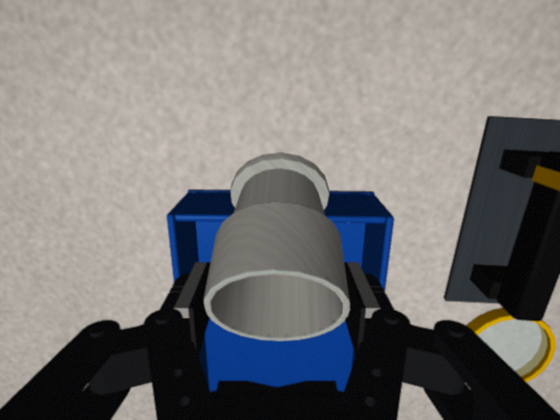

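Run:
```python
from h import *
s=st()
for c,z in [(0,119.5),(-8,119),(-16,118),(-22,118),(-40,125)]: go(s,tr(c,z),174.3)
```

```text
t11.22 pos [606.6 -54.6 279.2] jaw174.4 tz [ 0.02   0.004 -1.   ] F [-2.   7.   4.4] w58.9 q [ 0.18  0.47 -0.2  -0.   -0.88 -0.27]
shift [-0.006 -0.031 -0.006] turn -0.005
shift [-0.008 -0.058 -0.007] turn -0.005
shift [-0.011 -0.084 -0.011] turn -0.005
shift [-0.013 -0.104 -0.011] turn -0.005
shift [-0.019 -0.164  0.013] turn -0.005
```

{"name": "play_rows", "arguments": {"moves": [[[-0.005,-0.025,-0.003],0,1],[[-0.007,-0.045,-0.006],0,1],[[-0.009,-0.065,-0.009],0,1],[[-0.011,-0.084,-0.011],0,1],[[-0.012,-0.094,-0.012],0,1],[[-0.012,-0.094,-0.012],0,1]]}}

```text
clock: 11.98
position: [604.0, -82.5, 278.4]
ee_rot: [-0.672, 0.74, -0.007, 0.011]
contact_force: [-0.2, 5.0, 5.6]
gripper_width: 58.9
```

Run:
```python
from h import *
s=st()
p=snap("wrist","w12.png")
```

```text
t11.97 pos [604.  -82.5 278.4] jaw174.5 tz [ 0.026  0.005 -1.   ] F [-0.2  5.   5.6] w58.9 q [ 0.13  0.47 -0.2  -0.   -0.87 -0.22]
```

View pics/w12.png

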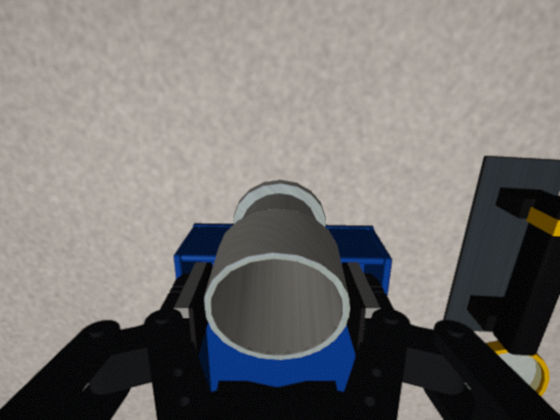

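{"name": "play_rows", "arguments": {"moves": [[[0,0.0,0.1],0,1],[[-0.02,0.05,0.2],-0.2,1],[[-0.06,0.15,0.23],-0.5,1],[[-0.13,0.3,0.23],-0.75,1],[[-0.2,0.45,0.23],-1,1],[[-0.27,0.6,0.23],-1,1],[[-0.34,0.75,0.23],-1,1],[[-0.42,0.88,0.23],-1,1],[[-0.46,0.95,0.23],-1,1],[[-0.46,0.95,0.23],-1,1]]}}

```text
clock: 13.28
position: [465.5, 203.3, 347.9]
ee_rot: [-0.459, 0.888, -0.01, 0.01]
contact_force: [0.1, -1.5, -1.5]
gripper_width: 58.6
```

{"name": "play_rows", "arguments": {"moves": [[[0,0.05,0],-0.3,1],[[0,0.1,0],-0.6,1],[[0,0.1,0],-1,1],[[0,0.1,0],-1,1]]}}

```text
clock: 13.78
position: [466.0, 232.5, 348.0]
ee_rot: [-0.213, 0.977, -0.012, 0.007]
contact_force: [0.6, -0.5, -1.0]
gripper_width: 58.5
```

Run:
```python
from h import *
s=st()
p=snap("wrist","w13.png")
for c in [(489.2,284,8),(548.3,270.1,143.6)]: print(proj(p,c))
```

```text
t13.78 pos [466.  232.5 348. ] jaw114.6 tz [ 0.018 -0.021 -1.   ] F [ 0.6 -0.5 -1. ] w58.5 q [ 0.78  0.26 -0.34  0.03 -0.97 -1.94]
[323.72429645 224.00161616]
[284.83356498 369.88676335]
```

View pics/w13.png

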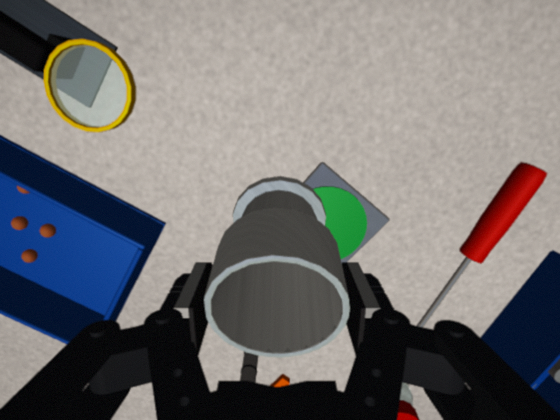

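```bash
cat > padfit.py <<'E'
from h import *
from scipy.optimize import least_squares
def fit(p,roi=None):
    a=np.asarray(p["pixels"]).astype(int); g=((a[...,1]>a[...,0]*1.6)&(a[...,1]>a[...,2]*1.6)&(a[...,1]>50)).astype(np.uint8)
    n,l,stt,_=cv2.connectedComponentsWithStats(g)
    k=1+np.argmax(stt[1:,4]); m=(l==k).astype(np.uint8); print(stt[k])
    v,u=np.nonzero(m); 
    cs=max(cv2.findContours(m,cv2.RETR_EXTERNAL,cv2.CHAIN_APPROX_NONE)[0],key=len)[:,0,:]
    P=np.array([atz(p,*c,8)[:2] for c in cs])
    # keep boundary pts whose outside neighbour is not dark (finger) - robust fit
    r=least_squares(lambda x:np.hypot(*(P-x[:2]).T)-40,[489,284],loss="cauchy",f_scale=1)
    d=np.abs(r.fun)
    res=np.hypot(*(P-r.x).T)-40
    print("pad",r.x,"inliers",(np.abs(res)<1.5).mean(),len(P)); return r.x
E
python3 - <<'E'
from padfit import *
import pickle
p=arm.get_image("wrist"); fit(p)
pt,ps=pickle.load(open("cams.pkl","rb")); fit(pt); fit(ps)
E
```

```text
[ 314  187   53   72 2223]
pad [490.41711136 285.62068086] inliers 0.6136363636363636 176
[   0  344   42   70 1496]
pad [ 81.7442215  721.44873129] inliers 0.10457516339869281 153
[   0  111   37   57 1036]
pad [  644.4313254  -1078.00200271] inliers 0.05263157894736842 152
```

{"name": "play_rows", "arguments": {"moves": [[[0.02,0.05,0],-0.35,1],[[0.04,0.1,0],-0.7,1],[[0.06,0.15,0],-1,1],[[0.08,0.18,0],-1,1],[[0.08,0.19,0],-1,1],[[0.08,0.19,0],-1,1]]}}

```text
clock: 14.62
position: [489.7, 289.3, 347.9]
ee_rot: [0.046, 0.999, -0.013, 0.003]
contact_force: [0.4, 0.0, -2.1]
gripper_width: 58.8
```

Run:
```python
from padfit import *
s=st()
p=snap("wrist","w14.png"); fit(p)
th=np.radians(76.8-s["jaw"]); c,n=np.cos(th),np.sin(th); t=s["tz"]; o=158*np.array([c*t[0]-n*t[1],n*t[0]+c*t[1]])
print(o); go(s,[490-o[0],285-o[1],260],76.8)
```

```text
t14.62 pos [489.7 289.3 347.9] jaw84.8 tz [ 0.005 -0.027 -1.   ] F [ 0.4  0.  -2.1] w58.8 q [ 0.82  0.34 -0.22  0.03 -1.03 -2.5 ]
[ 242  140   85   59 2918]
pad [490.52742575 285.98237789] inliers 0.6444444444444445 225
[ 0.18155868 -4.37271451]
shift [ 0.     0.    -0.293] turn -0.266
```

View pics/w14.png

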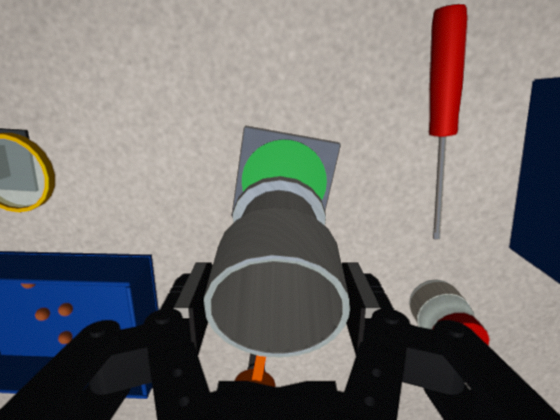

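Run:
```python
from h import *
s=st()
o=np.array([0.2,-4.4]); pad=np.array([490.3,285.7]); x=np.array([-.974,.228])
for k,z in [(-10,262),(-10,238),(-10,232),(0,226)]:
    go(s,[*(pad-o+k*x),z],76.8)
```

```text
t14.68 pos [489.7 289.1 347.9] jaw84.7 tz [ 0.005 -0.027 -1.   ] F [-0.1  0.1 -2.3] w58.9 q [ 0.82  0.34 -0.22  0.03 -1.03 -2.5 ]
shift [ 0.034 -0.004 -0.286] turn -0.265
shift [ 0.034 -0.004 -0.366] turn -0.265
shift [ 0.034 -0.004 -0.386] turn -0.265
shift [ 0.001  0.003 -0.406] turn -0.265
```

{"name": "play_rows", "arguments": {"moves": [[[0.015,0,-0.1],-0.265,1],[[0.03,-0.002,-0.2],-0.265,1],[[0.034,-0.004,-0.286],-0.265,1],[[0.034,-0.004,-0.34],-0.265,1],[[0.034,-0.004,-0.366],-0.265,1],[[0.034,-0.004,-0.366],-0.265,1]]}}

```text
clock: 15.42
position: [499.9, 288.0, 238.3]
ee_rot: [0.115, 0.993, -0.014, 0.002]
contact_force: [-0.3, 0.1, -1.6]
gripper_width: 58.8
```

Run:
```python
from h import *
s=st()
p=snap("wrist","w15.png");q=snap("scene","s15.png")
a=cv2.imread("pics/s15.png"); cv2.imwrite("pics/s15z.png",cv2.resize(a[150:300,300:450],None,fx=4,fy=4,interpolation=cv2.INTER_CUBIC))
```

```text
t15.43 pos [499.9 288.  238.3] jaw76.8 tz [ 0.001 -0.028 -1.   ] F [-0.3  0.1 -1.6] w58.8 q [ 0.81  0.48 -0.32  0.03 -0.79 -2.63]
```

View pics/w15.png

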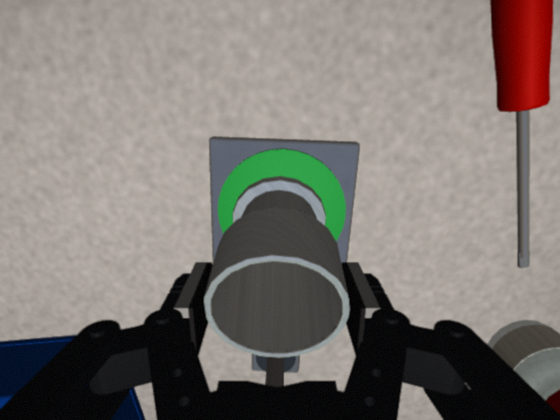

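View pics/s15z.png

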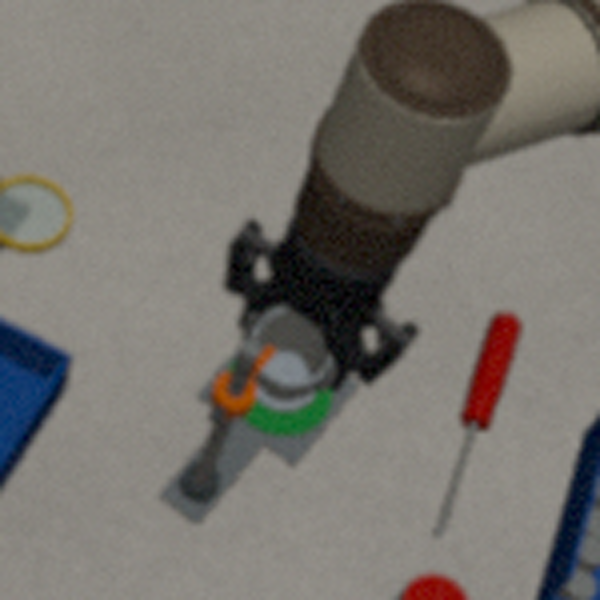

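{"name": "play_rows", "arguments": {"moves": [[[0,0,-0.012],0,1],[[0,0,-0.022],0,1],[[-0.008,0.002,-0.026],0,1],[[-0.016,0.004,-0.031],0,1],[[-0.026,0.006,-0.036],0,1],[[-0.033,0.008,-0.038],0,1],[[-0.033,0.008,-0.038],0,1]]}}

```text
clock: 16.4
position: [491.5, 290.8, 230.1]
ee_rot: [0.114, 0.993, -0.012, 0.005]
contact_force: [3.2, -4.4, 8.3]
gripper_width: 58.6
```

Run:
```python
from padfit import *
s=st()
p=snap("wrist","w16.png"); fit(p)
```

```text
t16.40 pos [491.5 290.8 230.1] jaw76.9 tz [ 0.008 -0.025 -1.   ] F [ 3.2 -4.4  8.3] w58.6 q [ 0.82  0.48 -0.35  0.03 -0.76 -2.65]
[ 213  165  131   86 3927]
pad [490.28565567 286.01568574] inliers 0.5793450881612091 397
```

View pics/w16.png

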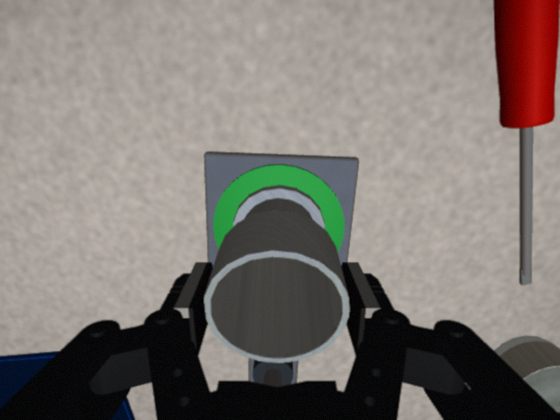

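{"name": "play_rows", "arguments": {"moves": [[[-0.008,0.002,-0.008],0,1],[[-0.016,0.004,-0.016],0,1],[[-0.018,0.004,-0.02],0,1],[[-0.018,0.004,-0.02],0,1]]}}

```text
clock: 16.95
position: [487.3, 291.9, 228.7]
ee_rot: [0.113, 0.993, -0.012, 0.008]
contact_force: [-1.8, -5.8, 20.4]
gripper_width: 58.5
```

Run:
```python
from padfit import *
s=st()
p=snap("wrist","w17.png"); fit(p)
print(s["position"][:2]+158*s["tz"][:2], proj(p,[490.3,286,8]),proj(p,[490.3,286,80]))
```

```text
t16.95 pos [487.3 291.9 228.7] jaw77.0 tz [ 0.012 -0.025 -1.   ] F [-1.8 -5.8 20.4] w58.5 q [ 0.83  0.48 -0.36  0.04 -0.74 -2.66]
[ 212  171  131   84 3686]
pad [490.28795267 286.02023061] inliers 0.5790816326530612 392
[489.23436333 288.02983244] [277.10742919 235.27024012] [273.55414146 308.29384025]
```

View pics/w17.png

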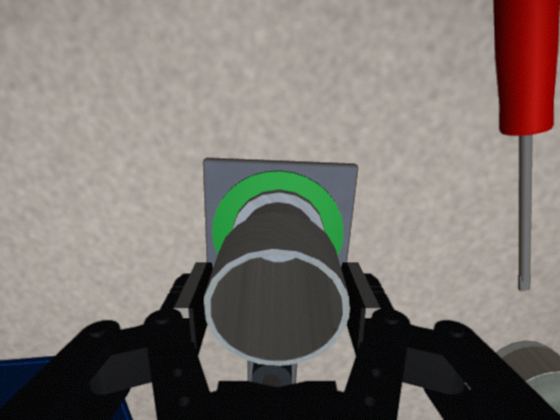

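{"name": "play_rows", "arguments": {"moves": [[[0,0,0],0,-1],[[0,0,0],0,-1],[[0,0,0],0,-1],[[0,0,0],0,-1]]}}

```text
clock: 17.5
position: [487.1, 292.0, 228.1]
ee_rot: [0.113, 0.993, -0.012, 0.007]
contact_force: [-0.1, -0.2, -0.1]
gripper_width: 85.3
```

Run:
```python
from padfit import *
s=st()
p=snap("wrist","w18.png")
print(proj(p,[490.3,286,80]),s["position"][:2]+158*s["tz"][:2])
```

```text
t17.50 pos [487.1 292.  228.1] jaw77.0 tz [ 0.011 -0.026 -1.   ] F [-0.1 -0.2 -0.1] w85.3 q [ 0.83  0.48 -0.36  0.04 -0.74 -2.66]
[273.83125684 309.74577763] [488.931836   287.96207931]
```

View pics/w18.png

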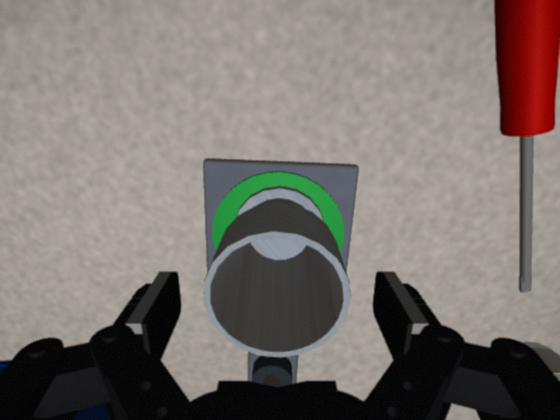

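Run:
```python
from padfit import *
p=arm.get_image("wrist")
print(atz(p,277,292,80), atz(p,277,231,80),atz(p,277,353,80),atz(p,205,290,80),atz(p,349,290,80))
fit(p)
```

```text
[482.36890409 289.19135313  80.        ] [456.27202169 295.20803806  80.        ] [512.54754006 282.23378444  80.        ] [475.353922   260.95057556  80.        ] [487.53088373 317.5265974   80.        ]
[ 212  172  132   79 3060]
pad [490.33468134 286.02400371] inliers 0.5680628272251309 382
```

{"name": "play_rows", "arguments": {"moves": [[[-0.014,0.002,0.005],0,-1],[[-0.014,0.002,0.005],0,-1],[[-0.014,0.002,0.005],0,1],[[-0.014,0.002,0.008],0,1],[[-0.014,0.002,0.012],0,1],[[-0.014,0.002,0.012],0,1],[[-0.014,0.002,0.03],0,1],[[-0.014,0.002,0.04],0,1],[[-0.014,0.002,0.04],0,1]]}}

```text
clock: 18.73
position: [483.1, 292.7, 240.7]
ee_rot: [0.113, 0.993, -0.012, 0.008]
contact_force: [0.1, 0.2, -2.3]
gripper_width: 58.6
```

Run:
```python
from padfit import *
s=st()
p=snap("wrist","w19.png");fit(p)
```

```text
t18.73 pos [483.1 292.7 240.7] jaw77.0 tz [ 0.012 -0.025 -1.   ] F [ 0.1  0.2 -2.3] w58.6 q [ 0.84  0.46 -0.36  0.04 -0.77 -2.66]
[ 217  173  123   76 3190]
pad [490.31439827 286.01106897] inliers 0.5810055865921788 358
```

View pics/w19.png

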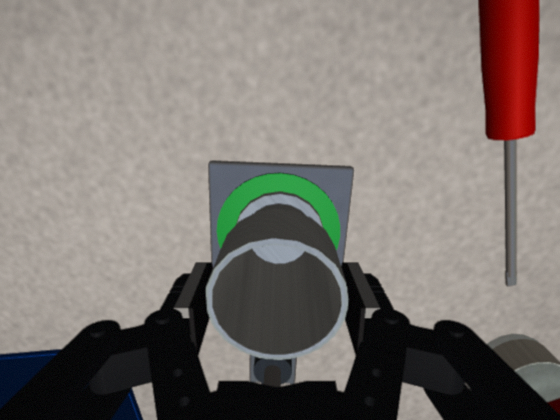

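Run:
```python
from padfit import *
p=arm.get_image("wrist")
for z in (87,90):
    a=(atz(p,277,238,z)+atz(p,277,359,z))/2; b=(atz(p,206,295,z)+atz(p,348,295,z))/2; print(a,b,np.linalg.norm(atz(p,277,238,z)-atz(p,277,359,z)),np.linalg.norm(atz(p,206,295,z)-atz(p,348,295,z)))
```

```text
[486.99923921 287.73691648  87.        ] [483.13819904 288.46013357  87.        ] 60.819291648058766 60.001113589586986
[484.91682616 288.28153886  90.        ] [481.15069723 288.98697798  90.        ] 59.324245245706486 58.52617945966767
```

{"name": "play_rows", "arguments": {"moves": [[[0.009,-0.003,0],0,1],[[0.017,-0.005,0],0,1],[[0.017,-0.005,-0.015],0,1],[[0.017,-0.005,-0.03],0,1],[[0.017,-0.005,-0.036],0,1],[[0.017,-0.005,-0.036],0,1],[[0.017,-0.005,-0.036],0,-1],[[0.017,-0.005,-0.036],0,-1],[[0.017,-0.005,-0.036],0,-1],[[0.017,-0.005,-0.036],0,-1]]}}

```text
clock: 20.08
position: [488.1, 291.1, 229.3]
ee_rot: [0.113, 0.993, -0.012, 0.007]
contact_force: [-0.3, -0.3, 0.3]
gripper_width: 85.9
```

Run:
```python
from padfit import *
s=st()
p=snap("wrist","w20.png");fit(p)
```

```text
t20.07 pos [488.1 291.1 229.3] jaw77.0 tz [ 0.012 -0.025 -1.   ] F [-0.3 -0.3  0.3] w85.9 q [ 0.83  0.48 -0.36  0.04 -0.75 -2.65]
[ 214  169  131   86 4196]
pad [490.26229279 286.04805975] inliers 0.5922077922077922 385
```

View pics/w20.png

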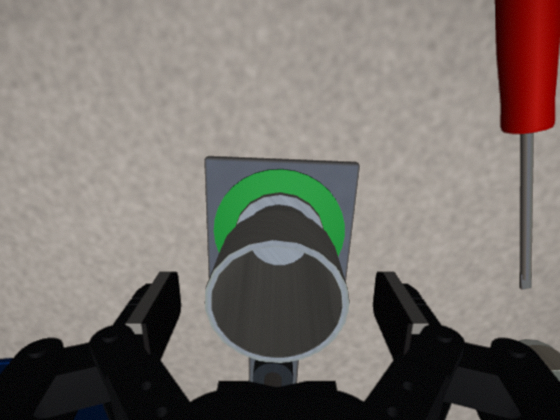

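Run:
```python
from padfit import *
p=arm.get_image("wrist"); z=80
a=(atz(p,277,238,z)+atz(p,277,360,z))/2; b=(atz(p,206,297,z)+atz(p,348,297,z))/2; print(a,b)
print(proj(p,[490.3,286,80]))
```

```text
[489.44869939 286.82727005  80.        ] [486.38117662 287.36884149  80.        ]
[275.51241283 305.52508728]
```

{"name": "play_rows", "arguments": {"moves": [[[0,0,0.06],0,-1],[[0,0,0.16],0,-1],[[0,0,0.33],0,-1],[[-0.01,-0.06,0.4],0,-1],[[-0.03,-0.2,0.42],0.3,-1],[[-0.05,-0.35,0.42],0.7,-1],[[-0.06,-0.5,0.42],1,-1],[[-0.06,-0.6,0.42],1,-1],[[-0.06,-0.6,0.42],1,-1]]}}

```text
clock: 21.3
position: [469.7, 109.4, 355.5]
ee_rot: [-0.146, 0.989, -0.01, 0.01]
contact_force: [0.1, 0.2, -0.3]
gripper_width: 85.5
```

Run:
```python
from padfit import *
s=st()
p=snap("wrist","w21.png"); q=snap("scene","s21.png")
```

```text
t21.30 pos [469.7 109.4 355.5] jaw106.8 tz [ 0.023 -0.016 -1.   ] F [ 0.1  0.2 -0.3] w85.5 q [ 0.57  0.18 -0.42  0.03 -0.95 -1.87]
```

View pics/w21.png

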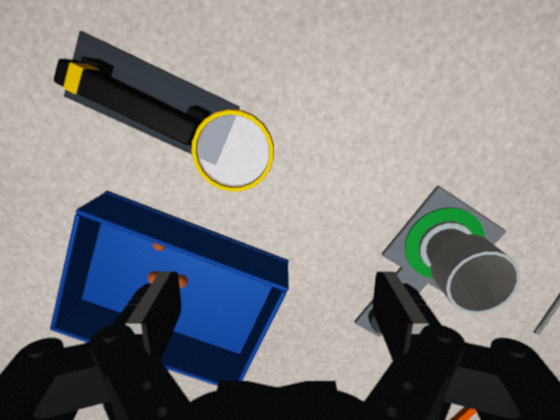

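View pics/s21.png

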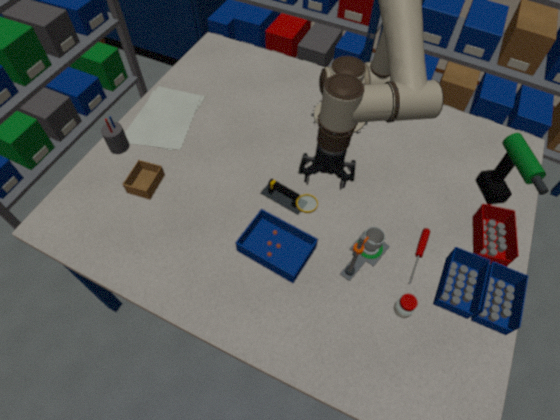

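Run:
```python
from padfit import *
s=st()
p=arm.get_image("wrist")
L=atz(p,233,150,46); print("lens",L, np.linalg.norm(atz(p,192,150,46)-atz(p,274,150,46)))
print("band mid top",atz(p,77,76,56))
for n in ["loupe_grip","loupe_lens"]: print(n,[(np.round(a["centre"],0).tolist(),round(a["conf"],2)) for a in arm.look_for(n,p)[:2]])
a=cv2.imread("pics/w21.png"); cv2.imwrite("pics/w21z.png",cv2.resize(a[20:200,40:290],None,fx=3.2,fy=3.2,interpolation=cv2.INTER_CUBIC))
```

```text
t21.40 pos [470.2 111.1 355.6] jaw107.0 tz [ 0.023 -0.016 -1.   ] F [ 0.3 -0.   0. ] w85.6 q [ 0.58  0.18 -0.42  0.03 -0.95 -1.87]
lens [452.20647127  60.63091967  46.        ] 67.93490353156358
band mid top [430.49880423 -65.11923526  56.        ]
loupe_grip [([441.0, 36.0, 48.0], 0.81)]
loupe_lens [([443.0, 32.0, 47.0], 0.84)]
```

View pics/w21z.png

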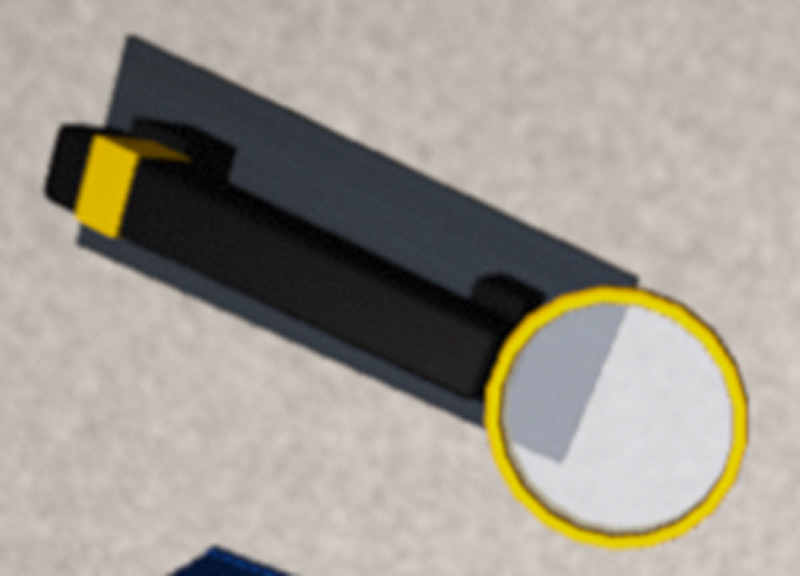

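{"name": "play_rows", "arguments": {"moves": [[[-0.03,-0.1,0],0.35,-1],[[-0.06,-0.25,-0.02],0.7,-1],[[-0.1,-0.4,-0.05],1,-1],[[-0.11,-0.456,-0.08],1,-1],[[-0.11,-0.456,-0.08],1,-1]]}}

```text
clock: 22.18
position: [437.3, -25.1, 330.8]
ee_rot: [-0.398, 0.917, -0.007, 0.012]
contact_force: [0.2, 0.4, -0.3]
gripper_width: 85.7
```

{"name": "play_rows", "arguments": {"moves": [[[0,0,0],0.35,-1],[[0,0,0],0.7,-1],[[0,0,0],1,-1],[[0,0,0],1,-1]]}}

```text
clock: 22.68
position: [438.2, -23.9, 331.1]
ee_rot: [-0.622, 0.783, -0.004, 0.013]
contact_force: [-0.3, -0.5, 0.2]
gripper_width: 85.3
```

Run:
```python
from padfit import *
s=st()
p=snap("wrist","w22.png")
```

```text
t22.68 pos [438.2 -23.9 331.1] jaw166.9 tz [ 0.026  0.011 -1.   ] F [-0.3 -0.5  0.2] w85.3 q [ 0.32  0.14 -0.54 -0.   -0.87 -0.54]
```

View pics/w22.png

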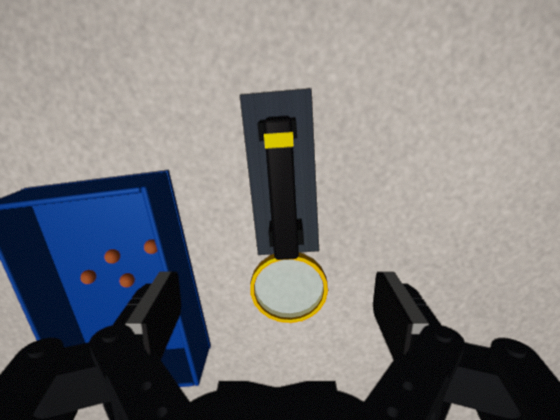

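Run:
```python
from h import *
a=cv2.imread("pics/w22.png"); cv2.imwrite("pics/w22z.png",cv2.resize(a[80:330,190:380],None,fx=2.4*1.3,fy=2.4,interpolation=cv2.INTER_CUBIC))
p=arm.get_image("wrist")
L=atz(p,289,288,46); B=atz(p,279,140,56); T=atz(p,279,120,56);F=atz(p,286,256,56)
print(L,B,T,F,np.linalg.norm(T-F))
d=(L-B)[:2]; d/=np.linalg.norm(d); print(np.degrees(np.arctan2(d[1],d[0])),L[:2]-85*d)
d=(F-T)[:2]; print(np.degrees(np.arctan2(d[1],d[0])))
```

```text
[451.90143084  58.40521016  46.        ] [431.07190836 -69.32126113  56.        ] [427.93002531 -82.8792903   56.        ] [446.50296933  22.23419629  56.        ] 106.74174119846269
80.73778839001366 [438.22043237 -25.48656703]
79.97959528717269
```

View pics/w22z.png

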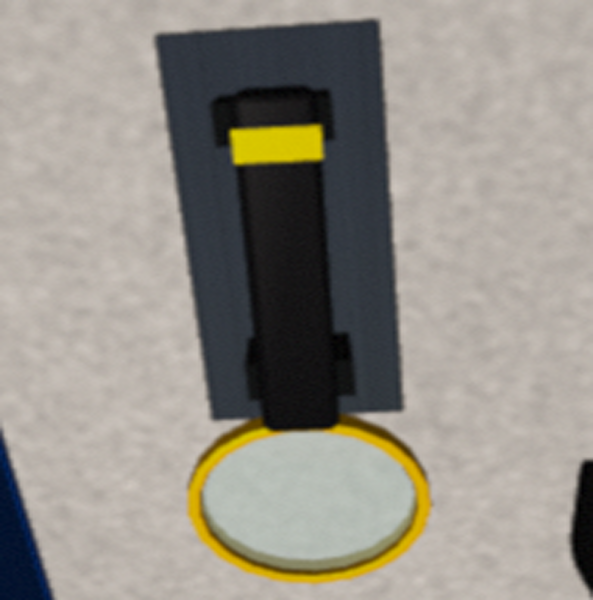

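Run:
```python
from h import *
import pickle
pt=snap("top","t22.png"); ps=snap("scene","s22.png")
pickle.dump((pt,ps),open("cams.pkl","wb"))
a=cv2.imread("pics/t22.png"); b=cv2.imread("pics/s22.png")
cv2.imwrite("pics/t22z.png",cv2.resize(a[160:250,150:240],None,fx=6.5,fy=6.5,interpolation=cv2.INTER_CUBIC))
cv2.imwrite("pics/s22z.png",cv2.resize(b[205:295,325:415],None,fx=6.5,fy=6.5,interpolation=cv2.INTER_CUBIC))
p=arm.get_image("wrist")
f=lambda x,y:(190+x/3.12,80+y/2.4)
c=[atz(p,*f(*q),5) for q in [(157,35),(378,20),(402,408),(213,418)]]; print(np.round(c,1),np.mean(c,0))
```

```text
[[ 455.8 -106.2    5. ]
 [ 397.8  -97.7    5. ]
 [ 419.2   48.6    5. ]
 [ 477.4   40.3    5. ]] [437.56950454 -28.75196399   5.        ]
```

View pics/t22z.png

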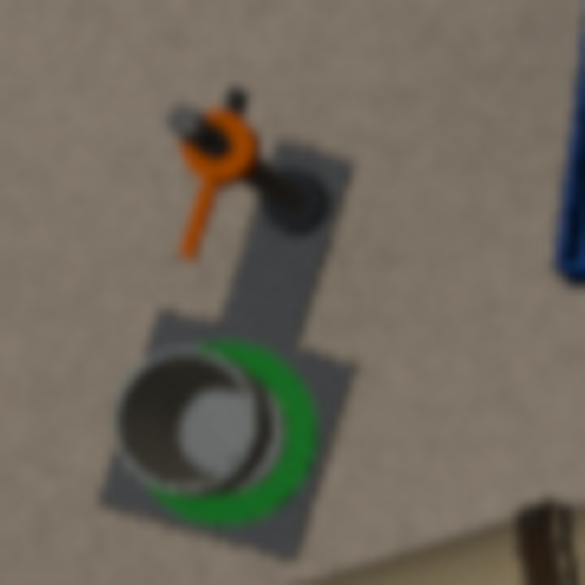

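View pics/s22z.png

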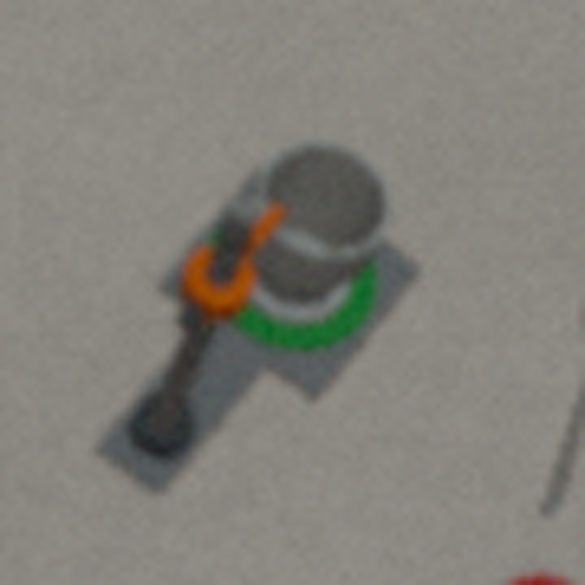

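```bash
cat > mk.py <<'E'
from h import *
import pickle
from scipy.optimize import least_squares
pt,ps=pickle.load(open("cams.pkl","rb"))
T=lambda x,y:np.array([150+(x+.5)/6.5-.5,160+(y+.5)/6.5-.5]); S=lambda x,y:np.array([325+(x+.5)/6.5-.5,205+(y+.5)/6.5-.5])
pad=np.array([490.3,286.]); sh=np.array([489.8,286.5])
obs={"T":dict(top=T(184,120),tip=T(188,258),rim=T(190,423),col=T(222,146)),"S":dict(top=S(238,219),tip=S(283,210),rim=S(326,200),col=S(219,282))}
def res(x,full=False):
    b={"T":x[0:2],"S":x[2:4]}; d=np.array([np.cos(x[4]),np.sin(x[4])]); z=x[5]; r=[];names=[]
    pts=dict(top=[*(pad+105*d),212],tip=[*(pad+60*d),z],rim=[*sh,80],col=[*(pad+105*d),z+x[6]])
    for k,p in (("T",pt),("S",ps)):
        for n,X in pts.items(): r.append(proj(p,X)+b[k]-obs[k][n]); names.append(k+n)
    r=np.array(r)
    if full: print(dict(zip(names,np.round(r,2).tolist())))
    return np.r_[r.ravel(),x[6]/10]
r=least_squares(res,[0,0,0,0,-.23,144,0]); print(np.round(r.x,2)); res(r.x,True)
J=r.jac; print(np.sqrt(np.diag(np.linalg.inv(J.T@J)))*.7)
for k,p in (("T",pt),("S",ps)):
  for n in ("tip",):print(k)
o=lambda a,b:None
E
python3 mk.py
```

```text
[ 1.3400e+00  8.0000e-02 -9.3000e-01  1.5000e+00 -2.6000e-01  1.5644e+02
  9.1000e-01]
{'Ttop': [0.39, 0.09], 'Ttip': [-0.08, -0.09], 'Trim': [-0.21, 0.04], 'Tcol': [-0.1, -0.04], 'Stop': [0.91, -0.44], 'Stip': [-0.37, -0.13], 'Srim': [-0.44, 0.49], 'Scol': [-0.11, 0.07]}
[0.52861554 0.37599021 0.47699873 0.50647027 0.01429966 3.58768906
 3.72637393]
T
S
```

{"name": "play_rows", "arguments": {"moves": [[[0.0,0.05,0.1],0,-1],[[0.04,0.2,0.2],0,-1],[[0.08,0.4,0.25],0,-1],[[0.12,0.6,0.25],0,-1],[[0.16,0.8,0.25],0,-1],[[0.2,1.0,0.25],0,-1],[[0.22,1.0,0.25],0,-1]]}}

```text
clock: 23.8
position: [503.8, 279.0, 404.8]
ee_rot: [-0.623, 0.782, -0.003, 0.013]
contact_force: [-0.3, -1.0, -0.0]
gripper_width: 85.3
```

{"name": "play_rows", "arguments": {"moves": [[[0,0.15,-0.1],0,-1],[[0,0.27,-0.25],0,-1],[[0,0.27,-0.38],0,-1],[[0,0.27,-0.38],0,-1]]}}

```text
clock: 24.3
position: [503.1, 358.9, 287.3]
ee_rot: [-0.622, 0.783, -0.004, 0.009]
contact_force: [0.4, -0.7, 0.3]
gripper_width: 85.2
```

Run:
```python
from padfit import *
import pickle
s=st()
p=snap("wrist","w23.png"); pickle.dump(p,open("w23.pkl","wb")); print(p["xyz"]); print(proj(p,[548,271,150]))
```

```text
t24.30 pos [503.1 358.9 287.3] jaw167.0 tz [ 0.018  0.004 -1.   ] F [ 0.4 -0.7  0.3] w85.2 q [ 0.88  0.47 -0.17  0.01 -0.91 -1.12]
[484.32520795 278.3729775  256.61357303]
[ 75.89980638 113.40359084]
```

View pics/w23.png

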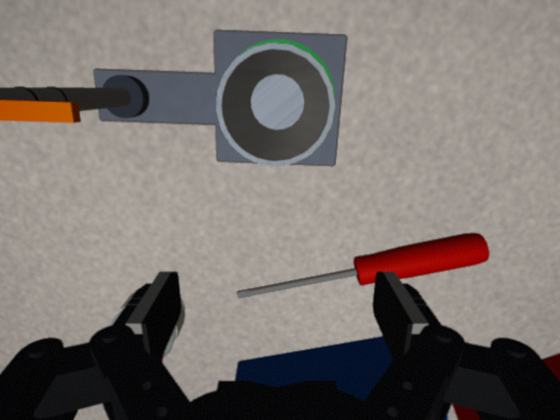

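{"name": "play_rows", "arguments": {"moves": [[[0.15,0,0],0,-1],[[0.24,0,0],0,-1],[[0.24,0,0],0,-1]]}}

```text
clock: 24.72
position: [578.1, 358.6, 292.9]
ee_rot: [-0.622, 0.783, -0.004, 0.014]
contact_force: [-1.5, -0.1, 0.3]
gripper_width: 85.6
```

Run:
```python
from padfit import *
import pickle
s=st()
p=snap("wrist","w24.png"); pickle.dump(p,open("w24.pkl","wb")); print(p["xyz"])
a=cv2.imread("pics/w23.png"); b=cv2.imread("pics/w24.png")
cv2.imwrite("pics/w2324.png",np.hstack([cv2.resize(a[80:140,20:120],None,fx=4,fy=4),cv2.resize(b[60:160,250:350],None,fx=4,fy=4)[:240]]) if False else cv2.resize(a[80:140,20:120],None,fx=6,fy=6,interpolation=cv2.INTER_CUBIC))
```

```text
t24.73 pos [578.1 358.6 292.9] jaw166.9 tz [ 0.027  0.011 -1.   ] F [-1.5 -0.1  0.3] w85.6 q [ 0.79  0.56 -0.    0.01 -0.98 -1.03]
[559.36832881 278.25760737 261.50619461]
```

View pics/w24.png

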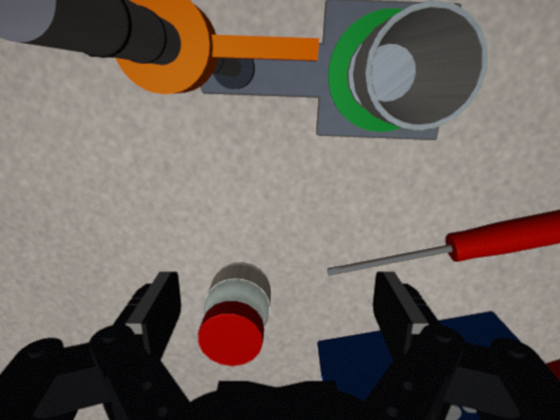

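View pics/w2324.png

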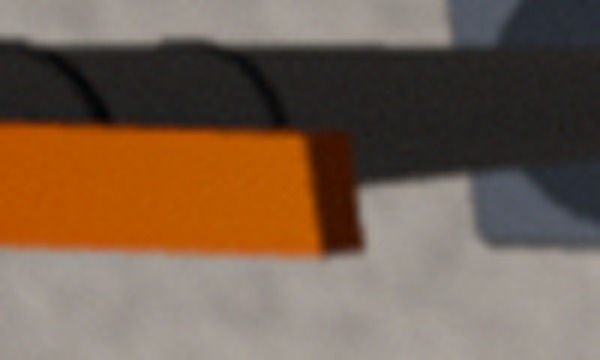

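Run:
```python
from h import *
import pickle
a=pickle.load(open("w23.pkl","rb"));b=pickle.load(open("w24.pkl","rb"))
def tri(x,y):
    o1,d1=ray(a,*x); o2,d2=ray(b,*y)
    t=np.linalg.lstsq(np.stack([d1,-d2],1),o2-o1,rcond=None)[0]
    return (o1+t[0]*d1+o2+t[1]*d2)/2,np.linalg.norm(o1+t[0]*d1-o2-t[1]*d2)
X,e=tri((72,111.6),(319,49)); print(X,e,np.hypot(*(X[:2]-[490.3,286])))
# shell rim check: w23 circle centre, w24 ellipse centre
print(tri((277,103),(421.5,65.5)))
im=cv2.imread("pics/w24.png"); cv2.imwrite("pics/w24z.png",cv2.resize(im[20:80,260:340],None,fx=8,fy=8,interpolation=cv2.INTER_CUBIC))
```

```text
[547.45473549 270.57085233 152.49022406] 0.3210044892220749 59.20069582789993
(array([488.73508427, 284.77123239,  71.6814059 ]), np.float64(0.020502743892502173))
```

View pics/w24z.png

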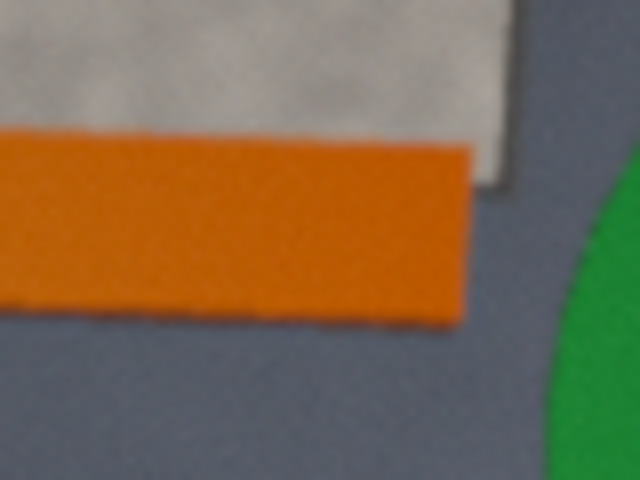

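Run:
```python
from h import *
im=cv2.imread("pics/w23.png"); cv2.imwrite("pics/x23.png",cv2.resize(im[20:180,200:360],None,fx=3.7,fy=3.7,interpolation=cv2.INTER_CUBIC))
im=cv2.imread("pics/w24.png"); cv2.imwrite("pics/x24.png",cv2.resize(im[0:150,300:500],None,fx=4,fy=4,interpolation=cv2.INTER_CUBIC))
```

```text
(no output)
```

View pics/x23.png

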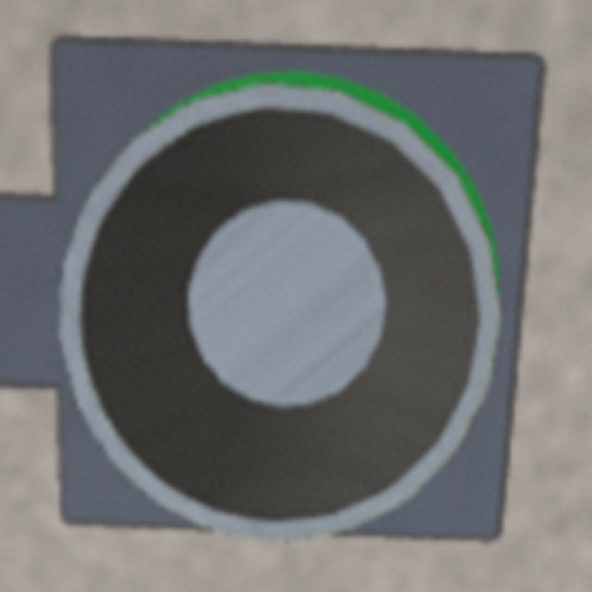

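View pics/x24.png

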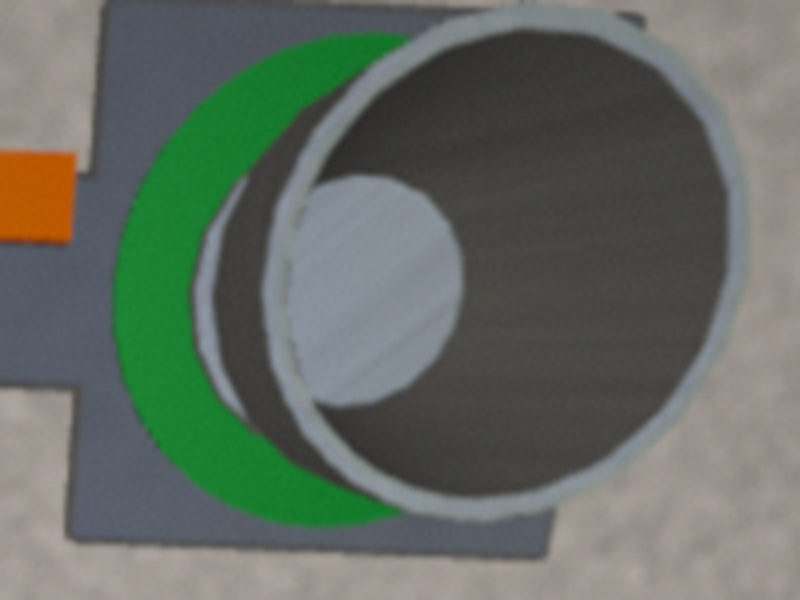

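```bash
cat > rim.py <<'E'
from h import *
import pickle
from scipy.optimize import least_squares
a=pickle.load(open("w23.pkl","rb"));b=pickle.load(open("w24.pkl","rb"))
A=lambda x,y:(200+(x+.5)/3.7-.5,20+(y+.5)/3.7-.5); B=lambda x,y:(300+(x+.5)/4-.5,(y+.5)/4-.5)
def tri(x,y):
    o1,d1=ray(a,*x); o2,d2=ray(b,*y)
    t=np.linalg.lstsq(np.stack([d1,-d2],1),o2-o1,rcond=None)[0]
    return (o1+t[0]*d1+o2+t[1]*d2)/2,np.linalg.norm(o1+t[0]*d1-o2-t[1]*d2)
print("plate",tri(A(62,522),B(68,540)),tri(A(499,540),B(548,556)))
ph=np.linspace(0,2*np.pi,181)
def bb(p,X,Rr):
    P=np.array([proj(p,[X[0]+Rr*np.cos(t),X[1]+Rr*np.sin(t),X[2]]) for t in ph]); return np.r_[P.min(0),P.max(0)]
oa=np.r_[A(60,83),A(498,538)]; ob=np.r_[B(262,5),B(748,522)]
for w in ((1,1),(1,0),(0,1)):
    r=least_squares(lambda X:np.r_[w[0]*(bb(a,X,30)-oa),w[1]*(bb(b,X,30)-ob)],[489,286,80]); print(w,r.x,np.round(r.fun,2))
print("tip",tri((72,111.6),(318,49)))
E
python3 rim.py
```

```text
plate (array([544.06997065, 317.43487784,   5.52441116]), np.float64(0.11599006485083013)) (array([458.55267817, 340.00438089,   7.30657406]), np.float64(0.4302214694640923))
(1, 1) [489.83043331 286.42174309  78.54351287] [ 0.31  0.14  0.75  0.65 -0.94 -0.52 -0.11 -0.21]
(1, 0) [490.06973758 286.19800945  77.75279395] [ 0.02 -0.02 -0.02  0.02 -0.   -0.   -0.   -0.  ]
(0, 1) [489.30197207 286.66622434  77.79189484] [ 0.    0.    0.    0.   -0.15  0.14  0.15 -0.15]
tip (array([547.69758838, 270.50830107, 152.09115674]), np.float64(0.2571201985727847))
```

{"name": "play_rows", "arguments": {"moves": [[[0,0,0.2],0,-1],[[-0.06,-0.08,0.36],0,-1],[[-0.15,-0.25,0.4],0,-1],[[-0.24,-0.44,0.4],0.06,-1],[[-0.32,-0.62,0.3],0.12,-1],[[-0.36,-0.73,0.15],0.12,-1],[[-0.36,-0.73,0.05],0.12,-1],[[-0.36,-0.73,0.05],0.12,-1]]}}

```text
clock: 25.78
position: [467.7, 138.8, 307.3]
ee_rot: [-0.646, 0.763, -0.003, 0.012]
contact_force: [0.8, 0.2, 0.5]
gripper_width: 85.1
```

Run:
```python
from padfit import *
import pickle
s=st()
p=snap("wrist","w25.png"); pickle.dump(p,open("w25.pkl","wb")); print(p["xyz"])
```

```text
t25.77 pos [467.7 138.8 307.3] jaw170.5 tz [ 0.023  0.01  -1.   ] F [0.8 0.2 0.5] w85.1 q [ 0.62  0.25 -0.47  0.01 -0.83 -0.79]
[453.97809867  57.40369956 276.11522965]
```

View pics/w25.png

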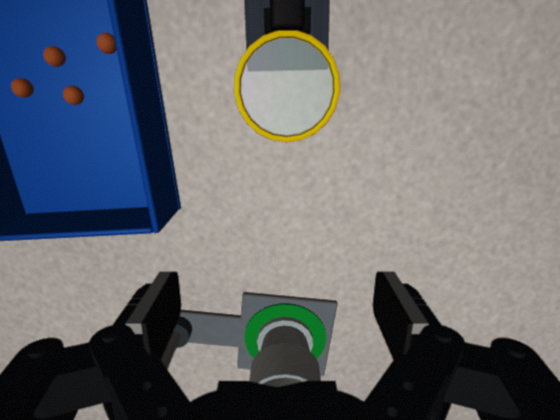

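Run:
```python
from h import *
import pickle
from scipy.optimize import least_squares
p=pickle.load(open("w25.pkl","rb"))
im=np.asarray(p["pixels"]).astype(int); m=((im[...,0]>120)&(im[...,2]<90)&(im[...,1]>90)).astype(np.uint8); m[160:]=0;m[:,:200]=0
v,u=np.nonzero(m); print(u.min(),u.max(),v.min(),v.max())
h=cv2.convexHull(np.stack([u,v],1).astype(np.int32))[:,0].astype(float)
for z in (44,47,49):
    P=np.array([atz(p,*c,z)[:2] for c in h]); r=least_squares(lambda x:np.hypot(*(P-x[:2]).T)-x[2],[452,58,34]); print(z,r.x,np.abs(r.fun).max())
L=r.x[:2]
for c in [(246,20),(329,20),(246,40)]: print(atz(p,*c,5))
s=st()
```

```text
234 339 31 141
44 [452.52067026  58.89703066  34.31982164] 0.2561024501500029
47 [452.53950697  58.87772993  33.87625115] 0.25279242455406603
49 [452.55206477  58.86486278  33.5805375 ] 0.25058574077389295
[473.54762729   8.70191859   5.        ]
[415.27012963  18.65978437   5.        ]
[476.06760714  21.45859491   5.        ]
t25.82 pos [468.7 139.6 308.7] jaw170.5 tz [ 0.026  0.012 -1.   ] F [0.5 0.8 0.1] w85.4 q [ 0.62  0.25 -0.47  0.01 -0.83 -0.79]
```

{"name": "play_rows", "arguments": {"moves": [[[-0.03,-0.15,0],0,-1],[[-0.07,-0.33,-0.05],0,-1],[[-0.105,-0.5,-0.12],0,-1],[[-0.115,-0.554,-0.195],0,-1],[[-0.115,-0.554,-0.195],0,-1]]}}

```text
clock: 26.45
position: [434.5, -27.0, 250.9]
ee_rot: [-0.646, 0.763, -0.004, 0.014]
contact_force: [0.2, 0.3, 0.6]
gripper_width: 85.4
```

Run:
```python
from h import *
s=st()
p=snap("wrist","w26.png"); go(s,[434.3,-26.7,198],170.4)
```

```text
t26.45 pos [434.5 -27.  250.9] jaw170.5 tz [ 0.027  0.012 -1.   ] F [0.2 0.3 0.6] w85.4 q [ 0.31  0.25 -0.65 -0.01 -0.64 -0.47]
shift [-0.001  0.001 -0.176] turn -0.002
```

View pics/w26.png

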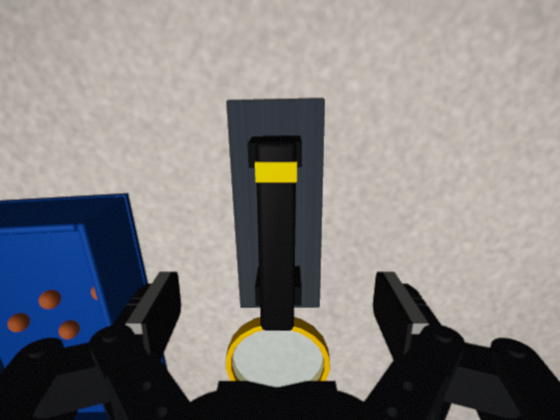

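{"name": "play_rows", "arguments": {"moves": [[[0,0,-0.08],0,-1],[[0,0,-0.15],0,-1],[[0,0,-0.176],0,-1],[[0,0,-0.176],0,-1],[[0,0,-0.176],0,-1]]}}

```text
clock: 27.12
position: [435.9, -25.8, 199.8]
ee_rot: [-0.647, 0.762, -0.005, 0.016]
contact_force: [-0.7, -0.8, 0.6]
gripper_width: 85.1
```

Run:
```python
from h import *
s=st()
p=snap("wrist","w27.png")
```

```text
t27.12 pos [435.9 -25.8 199.8] jaw170.6 tz [ 0.031  0.013 -0.999] F [-0.7 -0.8  0.6] w85.1 q [ 0.31  0.35 -0.7  -0.01 -0.48 -0.47]
```

View pics/w27.png

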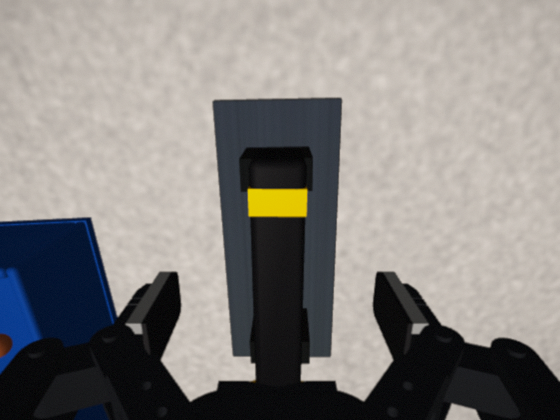

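{"name": "play_rows", "arguments": {"moves": [[[0,0,-0.004],0,1],[[0,0,-0.004],0,1],[[0,0,-0.004],0,1],[[0,0,-0.004],0,1],[[0,0,-0.004],0,1],[[0,0,-0.004],0,1],[[0,0,-0.004],0,1]]}}

```text
clock: 28.05
position: [435.8, -25.9, 198.7]
ee_rot: [-0.647, 0.763, -0.005, 0.016]
contact_force: [-1.3, -0.7, 5.5]
gripper_width: 19.0
```

Run:
```python
from h import *
s=st(); print(s["wrist_torque"])
```

```text
t28.05 pos [435.8 -25.9 198.7] jaw170.6 tz [ 0.031  0.013 -0.999] F [-1.3 -0.7  5.5] w19.0 q [ 0.31  0.35 -0.7  -0.01 -0.48 -0.47]
[-0.14887277  0.40469526  0.08804985]
```

{"name": "play_rows", "arguments": {"moves": [[[0,0,0.05],0,1],[[0,0,0.15],0,1],[[0,0.02,0.27],0,1],[[0.01,0.1,0.357],0,1],[[0.03,0.22,0.357],0,1],[[0.055,0.34,0.357],0,1],[[0.075,0.46,0.357],0,1],[[0.095,0.57,0.357],0,1],[[0.11,0.66,0.357],0,1],[[0.12,0.725,0.357],0,1],[[0.125,0.758,0.357],0,1],[[0.125,0.758,0.357],0,1]]}}

```text
clock: 29.55
position: [473.2, 201.6, 305.5]
ee_rot: [-0.647, 0.762, -0.005, 0.016]
contact_force: [-0.9, -0.6, -0.2]
gripper_width: 19.2
```

Run:
```python
from h import *
import pickle
s=st()
p=snap("wrist","w28.png"); pt=snap("top","t28.png"); ps=snap("scene","s28.png"); pickle.dump((p,pt,ps),open("c28.pkl","wb"))
print(435.8+37.4,-25.9+227.4,198.7+107)
a=cv2.imread("pics/t28.png"); b=cv2.imread("pics/s28.png")
cv2.imwrite("pics/t28z.png",cv2.resize(a[160:280,150:270],None,fx=5,fy=5,interpolation=cv2.INTER_CUBIC))
cv2.imwrite("pics/s28z.png",cv2.resize(b[180:300,300:420],None,fx=5,fy=5,interpolation=cv2.INTER_CUBIC))
```

```text
t29.55 pos [473.2 201.6 305.5] jaw170.6 tz [ 0.03   0.012 -0.999] F [-0.9 -0.6 -0.2] w19.2 q [ 0.72  0.29 -0.42  0.01 -0.83 -0.89]
473.2 201.5 305.7
```

View pics/w28.png

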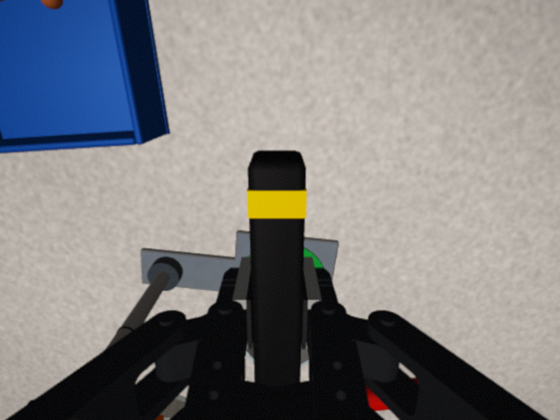

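View pics/t28z.png

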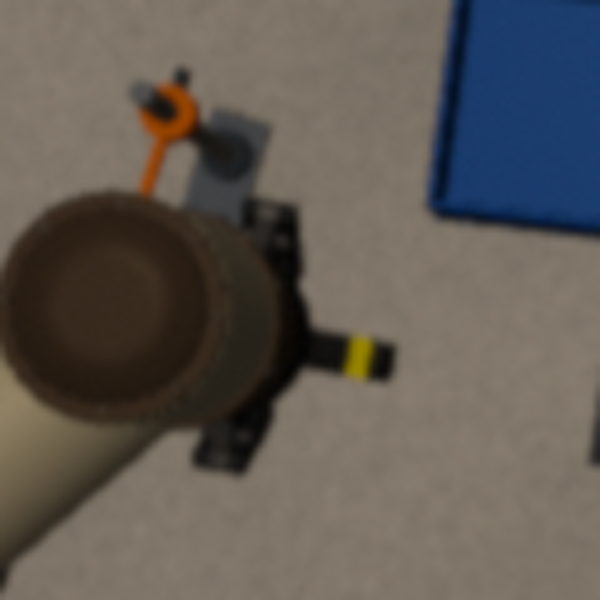

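View pics/s28z.png

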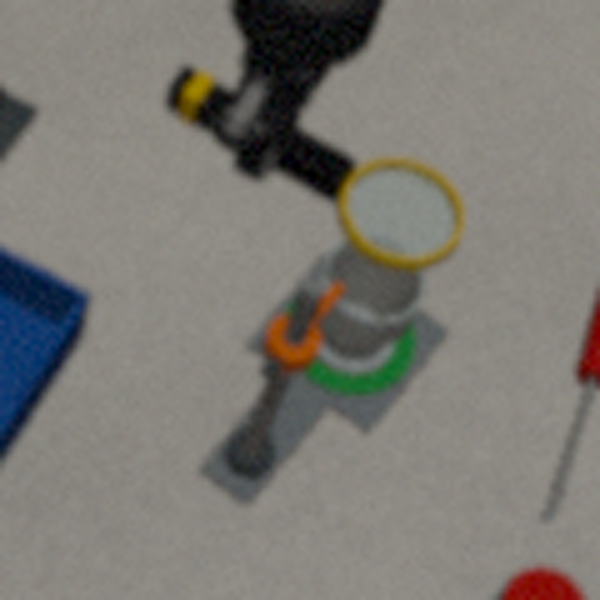

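Run:
```python
from h import *
import pickle
from scipy.optimize import least_squares
p,pt,ps=pickle.load(open("c28.pkl","rb"))
im=np.asarray(ps["pixels"]).astype(int)
m=((im[...,0]>110)&(im[...,2]<0.55*im[...,0])&(im[...,1]>0.65*im[...,0])).astype(np.uint8); m[:, :364]=0; m[:,396:]=0;m[:208]=0;m[238:]=0
v,u=np.nonzero(m); print(len(u),u.min(),u.max(),v.min(),v.max())
h=cv2.convexHull(np.stack([u,v],1).astype(np.int32)); (c,ax,an)=cv2.fitEllipse(h); print("lens px",c,ax,an)
S=lambda x,y:np.array([300+(x+.5)/5-.5,180+(y+.5)/5-.5])
print("manual",S(401,213))
tri={}
for n,X,o in [("lens",[489.9,286.3,151],np.array(c)),("tip",[548,270.5,151],S(342,288)),("rodtop",[592.2,259.5,212],S(304,297)),("rim",[489.9,286.3,80],S(376,279)),]:
    q=proj(ps,X); print(n,q,o,o-q)
# ellipse of predicted level ring
ph=np.linspace(0,2*np.pi,60)
q=np.array([proj(ps,[489.9+34*np.cos(t),286.3+34*np.sin(t),151]) for t in ph]).astype(np.float32); print("pred ellipse",cv2.fitEllipse(q))
print("per mm dz",proj(ps,[489.9,286.3,161])-proj(ps,[489.9,286.3,151]),"dx",proj(ps,[499.9,286.3,151])-proj(ps,[489.9,286.3,151]),"dy",proj(ps,[489.9,296.3,151])-proj(ps,[489.9,286.3,151]))
st()
```

```text
107 366 392 212 237
lens px (376.7534484863281, 225.17138671875) (24.542051315307617, 31.686595916748047) 57.33346939086914
manual [379.8 222.2]
lens [380.67243341 221.58611587] [376.75344849 225.17138672] [-3.91898493  3.58527084]
tip [368.24081854 236.13194543] [368.  237.2] [-0.24081854  1.06805457]
rodtop [363.09849389 236.50252871] [360.4 239. ] [-2.69849389  2.49747129]
rim [375.14302155 234.33983094] [374.8 235.4] [-0.34302155  1.06016906]
pred ellipse ((380.6785583496094, 221.7654266357422), (20.694425582885742, 25.52576446533203), 111.27961730957031)
per mm dz [ 0.82654469 -1.91047976] dx [-1.14317218  2.83515608] dy [3.49274697 1.39133763]
t29.70 pos [473.1 200.7 305.8] jaw170.5 tz [ 0.03   0.012 -0.999] F [ 0.5 -0.1 -0.4] w19.5 q [ 0.72  0.29 -0.42  0.01 -0.83 -0.89]
```

Run:
```python
from h import *
import pickle
p,pt,ps=pickle.load(open("c28.pkl","rb"))
im=np.asarray(ps["pixels"]); hsv=cv2.cvtColor(im,cv2.COLOR_RGB2HSV)
m=((hsv[...,0]>18)&(hsv[...,0]<34)&(hsv[...,1]>110)&(hsv[...,2]>70)).astype(np.uint8); m[:, :362]=0; m[:,398:]=0;m[:205]=0;m[240:]=0
v,u=np.nonzero(m); print(len(u),u.min(),u.max(),v.min(),v.max())
print(cv2.fitEllipse(np.stack([u,v],1).astype(np.float32)))
hh=cv2.convexHull(np.stack([u,v],1).astype(np.int32)); print(cv2.fitEllipse(hh))
```

```text
131 367 392 212 233
((379.7388000488281, 222.19056701660156), (19.842864990234375, 24.298274993896484), 112.74417877197266)
((379.575439453125, 222.33847045898438), (21.241958618164062, 25.7242431640625), 110.99816131591797)
```

{"name": "play_rows", "arguments": {"moves": [[[0,0.004,0],0,1],[[0,0.004,0],0,1],[[0,0.004,0],0,1],[[0,0.004,0],0,1]]}}

```text
clock: 30.2
position: [473.1, 201.8, 305.8]
ee_rot: [-0.646, 0.763, -0.005, 0.016]
contact_force: [-0.4, 0.3, -0.5]
gripper_width: 19.0
```

Run:
```python
from h import *
s=st(); print(np.abs(s["joint_vel"]).max())
ps=snap("scene","s29.png"); p=snap("wrist","w29.png")
b=cv2.imread("pics/s29.png"); cv2.imwrite("pics/s29z.png",cv2.resize(b[170:300,230:420],None,fx=4,fy=4,interpolation=cv2.INTER_CUBIC))
```

```text
t30.20 pos [473.1 201.8 305.8] jaw170.5 tz [ 0.031  0.013 -0.999] F [-0.4  0.3 -0.5] w19.0 q [ 0.72  0.29 -0.41  0.01 -0.83 -0.9 ]
0.0016695872637597887
```

View pics/s29z.png

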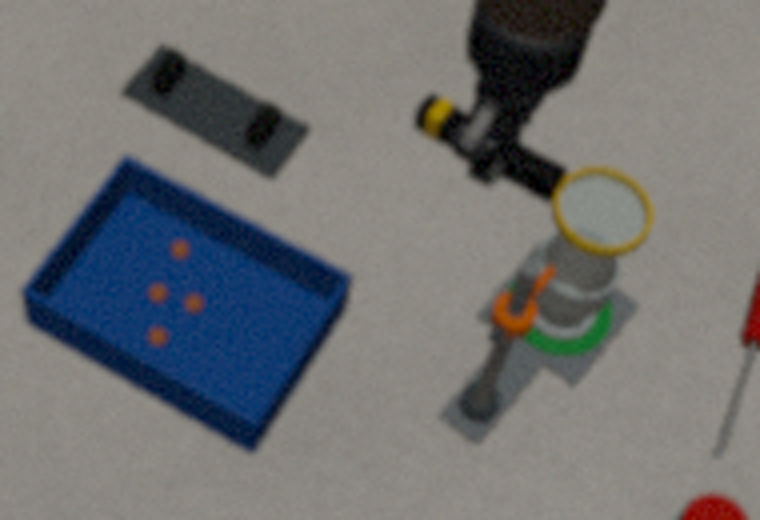

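Run:
```python
from bench import arm
print(arm.job_done())
```

```text
the job is handed in; nothing more can be done
None
```

The job is handed in at about 30 s, with the loupe still held over the shell. I tipped and righted the shell by rolling it in the grip over the tray's wall.

- **Balls:** all four show in the tray in the last picture.
- **Shell:** it stands upright and released. It first landed about 6 mm off centre, so I regripped and re-set it. It now measures within about 1 mm of the pad's centre.
- **Loupe:** by calculation the lens is centred over the mouth at 151 mm, the pointer height I measured. In the scene camera the lens ring has the shape a level ring would. The arm was still, with no contact force beyond noise.

**Where checks disagreed:**
- **Pointer height:** the two fixed cameras gave 144 mm directly and 156 mm after a bias fit. A close pair of wrist-camera views gave 150 to 151.5 mm, which I used.
- **Lens position:** the scene camera put the lens about 2 mm short in y. I moved it 1.2 mm and did not measure it again.
- **Tool tilt:** the tool had drifted about 1.9 degrees from vertical during the pressing, and I did not correct it. The loupe may be rolled by up to about 1.6 degrees.

I did not touch the screwdriver, the jar or the carton.

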